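Fetch the specimen basket from the deep tank and load it under the microscope

ROBOT

A 7-joint arm with a two-finger parallel gripper is mounted at the origin on the work surface. World frame = base frame: x ahead of the robot, y to its left, z up, the work surface at z = 0. Lengths are in m, angles in rad, forces in N, time in s.
With the tool pointing down it reaches from about 0.425 to 0.875 m from the base axis. Payload 4.7 kg.
Tool frame: the origin (TCP) lies between the finger pads; the fingertips stand 22 mm ahead of it and the grasp point (between the pads) lies 3 mm ahead of it; z points along the fingers, y is the direction in which the jaws open and shut (so a half turn about z gives the same grasp; the last joint's range is limited). The gripper opens to 87 mm and grips with 3 to 60 N. Pads are 19 mm wide; open, the fingers measure 117 mm over their backs; the gripper's body (75 mm by 190 mm) begins 51 mm behind the grasp point.
Start: joints at [-1.324, 0.321, -0.07, 1.45, 0.023, 1.371, -0.057], TCP at [0.15, 0.632, 0.245] pointing down, gripper open.
Joint ranges: [-2.86, 2.86], [-0.3, 2.09], [-1.38, 1.24], [0.06, 2.45], [-1.56, 4.7], [0.09, 2.05], [-2.69, 2.69]. Speed limits (rad/s): [2.57, 2.57, 3.14, 3.14, 3.14, 3.14, 3.14].

INTERFACE

Orientations are given as [roll, pitch, yaw] about the fixed x, y, z axes, in that order (R = Rz(yaw) Ry(pitch) Rx(roll)).
In Python, from station import arm gives the robot as it stands. The module is installed in compiled form; this text tells all that it offers.
- The arm moves only by the shell command python3 -m jog 'ROWS' [FORCE]. ROWS is JSON, a list that holds one entry, the list of rows, each a list of 7 numbers: the turn, a rotation vector about the tool's x, y, z in degrees, then the shift along the tool's x, y, z in cm, then the finger opening in cm, from 0 to 8.7. In form: [[[wx, wy, wz, dx, dy, dz, claw], ...]]. A call has 1 to 8 rows; each row shifts and turns the pose as measured when the row begins, along the tool's axes as they then stand; what a row does not reach is not made up. A row lasts 1/10 s, in which the tool goes at most 50 mm and 8.59 degrees, less where a joint would pass 70% of its speed; a pose out of reach is approached as far as the arm can. A call with a gripper value outside its range is refused whole. The fingers move at their own pace and stop on an object; FORCE is the grip in N (left out, the last holds). Time passes only in rows, so rows that do not move let the fingers close. It gives the time, the measured TCP pose, the force and the opening at its end, in the units of the state.
- arm.get_obs(): the state, without advancing time (a new reading comes with each control period).
- arm.snapshot(name): name is "side" or "top"; returns the picture (480x640x3 uint8, red, green, blue); there is no depth.
- arm.camera_params(name): a dict with "K" (3x3 intrinsics, pixels), "dist" ([k1, k2, p1, p2, k3] as OpenCV has them; the pictures are not rectified), "R" (3x3) and "t" (3): a world point X has camera coordinates R X + t. Camera axes: x right, y down, z forward; pixel columns grow to the right and rows downward; lengths in m; the calibration is good to about 2 mm. A picture is of the moment at which its call begins. camera_params takes no time and is no camera call.
- arm.hand_in(): hands the job in, once; it reports no verdict.
Trained networks look in the newest picture that a camera, given by its name, has taken for a name from the list of things; names that differ only in an ending like _2 or _b are one class to them, and where a whole thing is asked for, a point or a joint stands for the part that bears it (a point fixed in the world has none). Each returns a list of dicts, best first, with "conf" (0 to 1); they miss things now and then, are a little off and sometimes report something else, mostly with a low value. They report only what shows in the picture. A call takes as long as a camera call.
- arm.masks_of(camera, thing): "region" (480x640 bool, what is visible of it) and "xy" ([column, row] as shares, 0 to 1, of the picture: columns of its width, rows of its height, amid what is visible of it).
- arm.tip_of(camera, thing): "xy" ([column, row] as shares, 0 to 1, of the picture: columns of its width, rows of its height: a listed point, or the origin of a listed thing).
The state is a dict: "t": time; "qpos": joint angles; "qd": joint speeds; "tau": joint torques, N m; "tool_pos": TCP position; "tcp_rot": TCP orientation; "ft_force": force on the tool from outside, world axes, zero at the start; "wrist_torque": the same for the moment, N m; "grip_width": finger opening in m.
Only numpy, scipy, OpenCV 4.12 (cv2) and the standard library are available. Lean on these libraries where they do the work, as an engineer would, in place of code of your own. Each camera call takes 0.05 s, during which the arm holds its last target.

TASK

With the hook rod from the stand, and without touching the basket by hand, hook the specimen basket by its bail, lift it out of the deep clear tank and set it gently, upright, in the middle of the shallow steel tray on the loading board. Hang the rod back in the fork of its stand as it hung before, then push (do not lift) the loaded tray forward over the step onto the lower stage until it has dropped fully down and rests against the end stop. Keep the basket upright and leave the dishes, bottle, jar and beaker where they are.

Things in the scene. Friction and masses are not known exactly. Their poses are not given: they have to be found in the camera images.
- tank: Deep open clear-plastic tank, fixed to the bench: outside 118 (x) x 88 (y) x 145 mm high, inside 110 x 80 mm, walls 4 mm. Origin: centre of its underside. White ledges inside along the two y walls, tops 44 mm above the bench, 52 mm apart; the basket hangs on them by its flanges. It may change places with the rod stand.
- tank_mouth (a point): Centre of the tank's open top, level with the rim, 145 mm above the bench.
- basket: Loose dark steel wire basket, about 120 g, hanging in the tank with its underside 14 mm above the bench. Origin: centre of its underside. Body 56 (x) x 46 (y) x 34 mm high; flanges along its y sides, 64 mm over all, underside 30 mm up. A rigid arched bail of 6 mm wire stands over the middle in its y-z plane. Its x axis is along the tank's x axis.
- basket_bail (a point): Top middle of the basket's bail, on the wire's centre line, 69 mm above the basket's underside. From here the wire slopes gently to y = +-17 mm, 5 mm lower, then down steeply to y = +-22 mm at the rim. The wire is 6 mm thick.
- rod: Loose hook rod, 160 g, hanging upright in the stand's fork; steel, 8 mm thick, z along the rod (up). Origin: on its axis, mid-thickness of the horizontal foot at the lower end. The foot runs 20 mm to the rod's -x, then the tip turns up, ending 16 mm above the origin (12 mm free between rod and tip). Square collar 34 x 34 x 5 mm, underside 90 mm above the origin; black handle above it.
- rod_grip (a point): Middle of the rod's black handle, 122 mm above the rod's origin. The handle is 24 (x) x 16 (y) mm, from 95 to 153 mm above the origin. Same axes as the rod.
- stand: Aluminium stand fixed to the bench, base 110 x 90 x 8 mm. Its column (+x end) carries a fork of two prongs along x, 16 mm apart, open to -x; the rod hangs between them on its collar, hook pointing to the stand's -x, and comes straight up out of it. Lips beside the prongs, 42 mm apart, 6 mm high, keep the collar from turning. Origin: on the bench under the rod's axis.
- stand_rest (a point): Place of the rod's axis in the fork at the height of the prong tops (105 mm above the bench), where the collar's underside rests; the rod's origin hangs 90 mm below.
- station: Microscope base fixed to the bench. Origin: on the bench under the middle of the step. From x = -140 mm to 0 the loading board, top 18 mm above the bench; from 0 to +122 mm the lower stage, top 12 mm above the bench; at x = +122 mm the face of the end stop, 34 mm high. Side guides along both sides, 107 mm apart, tops 30 mm above the bench.
- station_dock (a point): Middle of the stage, 67 mm beyond the step along the station's +x, on the stage surface: the tray's centre is over this point when the tray is against the end stop.
- tray: Loose open steel tray, about 350 g, 110 (x) x 100 (y) x 22 mm high, walls and floor 3 mm. Origin: centre of its underside. It lies on the loading board between the guides, its x along the station's x.
- tray_center (a point): Centre of the tray, 11 mm above its underside.
- dish_a: Closed petri dish, 90 mm across, 15 mm high; origin centre of underside. Bystander.
- dish_b: Closed petri dish, 90 mm across, 15 mm high; origin centre of underside. Bystander.
- dish_c: Small closed petri dish, 60 mm across, 15 mm high; origin centre of underside. Bystander.
- bottle: White plastic bottle, 64 mm across, 150 mm high; origin centre of underside. Bystander.
- jar: Amber jar, 56 mm across, 70 mm high; origin centre of underside. Bystander.
- beaker: Glass beaker, 70 mm across, 90 mm high; origin centre of underside. Bystander.

How it is judged:
By the outcome, as a careful person would: the job done as asked, in the order asked, and still so for the second after the job is handed in, with the robot touching nothing.
It also fails if it takes over 72 s, if anything falls off the work surface, if the arm or the gripper's body presses on something with over 40 N, if the wrist force passes 120 N, or if a joint passes its speed limit or range.

## Working session

There is one attempt and no reset: what is moved stays moved. The work goes in short steps, Python scripts to look and compute and a shell command to move; the robot and the scene stay as the last step left them, time stands still between calls to the robot, and variables do not carry over. Pictures are saved under pics/ and viewed, and the job is handed in when it is done.

```bash
mkdir -p pics; cat > h.py <<'E'
import numpy as np, cv2
from station import arm
from scipy.spatial.transform import Rotation as Ro
def snap(n,f):
    im=arm.snapshot(n); cv2.imwrite('pics/'+f,im[:,:,::-1].copy()); return im
def cam(n):
    p=arm.camera_params(n); return [np.array(p[k],float) for k in('K','dist','R','t')]
def proj(n,X):
    K,d,R,t=cam(n); return cv2.projectPoints(np.array(X,float).reshape(-1,3),cv2.Rodrigues(R)[0],t,K,d)[0].reshape(-1,2)
def ray(n,uv):
    K,d,R,t=cam(n); a=cv2.undistortPoints(np.array(uv,float).reshape(1,1,2),K,d).ravel()
    v=R.T@np.array([a[0],a[1],1]); return -R.T@t, v/np.linalg.norm(v)
def atz(n,uv,z):
    c,v=ray(n,uv); return c+v*(z-c[2])/v[2]
def tri(u1,u2):
    c1,v1=ray('top',u1);c2,v2=ray('side',u2)
    A=np.stack([v1,-v2],1); s=np.linalg.lstsq(A,c2-c1,rcond=None)[0]
    a=c1+s[0]*v1;b=c2+s[1]*v2
    return (a+b)/2,np.linalg.norm(a-b)
def px(xy): return np.array(xy)*[640,480]
E
python3 - <<'E'
from h import *
o=arm.get_obs(); print({k:np.round(v,3) for k,v in o.items()})
snap('top','t0.png');snap('side','s0.png')
for n in('top','side'):
    K,d,R,t=cam(n);print(n,np.round(K,1).tolist(),np.round(-R.T@t,3),np.round(R[2],2))
for th in ['tank_mouth','basket_bail','rod_grip','rod','stand','stand_rest','station','station_dock','tray_center','tray','basket','tank']:
    r={}
    for n in('top','side'):
        q=arm.tip_of(n,th)
        if q: r[n]=px(q[0]['xy']); print(th,n,np.round(r[n],1),round(q[0]['conf'],2),len(q))
    if len(r)==2: x,e=tri(r['top'],r['side']);print('   ',np.round(x,4),round(e,4))
print(arm.get_obs()['t'])
E
```

```text
{'t': np.float64(0.0), 'qpos': array([-1.324,  0.322, -0.07 ,  1.452,  0.023,  1.371, -0.057]), 'qd': array([-0.   ,  0.   ,  0.   , -0.001, -0.002, -0.001,  0.   ]), 'tau': array([-0.0000e+00, -4.9128e+01, -4.0400e-01, -3.1253e+01, -6.4000e-02,
        4.4000e-02,  0.0000e+00]), 'tool_pos': array([0.15 , 0.632, 0.243]), 'tcp_rot': array([-3.14 ,  0.   ,  2.909]), 'ft_force': array([0.228, 1.184, 0.206]), 'wrist_torque': array([ 0.049,  0.011, -0.024]), 'grip_width': np.float64(0.087)}
top [[598.0, 0.0, 312.7], [0.0, 598.0, 243.1], [0.0, 0.0, 1.0]] [0.293 0.01  1.654] [ 0.16 -0.02 -0.99]
side [[440.9, 0.0, 318.1], [0.0, 440.9, 243.7], [0.0, 0.0, 1.0]] [ 0.322 -0.966  0.921] [ 0.18  0.75 -0.64]
tank_mouth top [356.1 268.8] 0.77 1
tank_mouth side [302.8 264.2] 0.63 1
    [ 0.4766 -0.1264  0.1508] 0.004
basket_bail top [353.3 269.5] 0.81 2
rod_grip top [439.1 240.2] 0.67 1
rod_grip side [351.8 324.8] 0.67 1
    [ 0.5489 -0.3416  0.1393] 0.0025
rod top [428.  248.5] 0.53 2
rod side [350.  358.7] 0.58 1
    [ 0.5493 -0.3402  0.0092] 0.0011
stand top [426.5 250.1] 0.92 1
stand side [348.5 360. ] 0.69 1
    [ 0.5462 -0.3376  0.0014] 0.0015
stand_rest top [433.4 242.5] 0.6 1
stand_rest side [348.8 337.2] 0.79 1
    [ 0.5481 -0.3371  0.0908] 0.0081
station top [238.1 246.4] 0.59 1
station side [310.6 230.3] 0.62 1
    [0.5609 0.1876 0.0098] 0.0136
station_dock top [239.9 220.6] 0.93 1
station_dock side [330.1 228.5] 0.91 2
    [0.6312 0.1843 0.0082] 0.0076
tray_center top [230.  266.1] 0.6 3
tray_center side [291.8 227. ] 0.75 1
    [0.5026 0.2078 0.0198] 0.0096
tray top [235.8 268.5] 0.87 1
tray side [289.6 230.4] 0.72 1
    [0.4941 0.1921 0.019 ] 0.0058
basket top [354.6 275.8] 0.86 1
tank top [351.6 277.4] 0.58 1
tank side [300.5 304.2] 0.94 1
    [ 0.4684 -0.1269  0.002 ] 0.0002
1.3
```

View pics/t0.png

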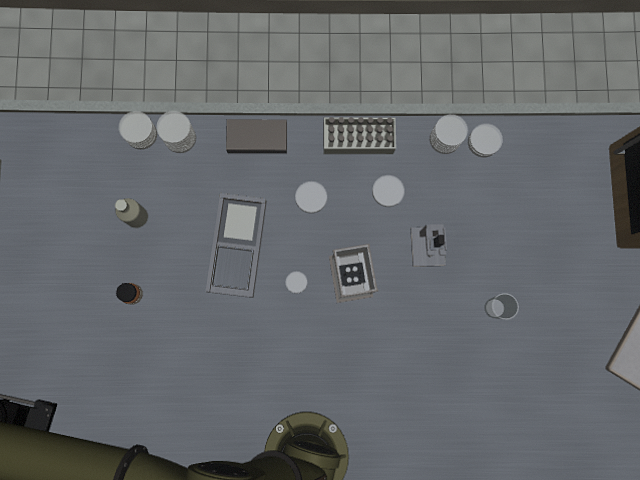

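View pics/s0.png

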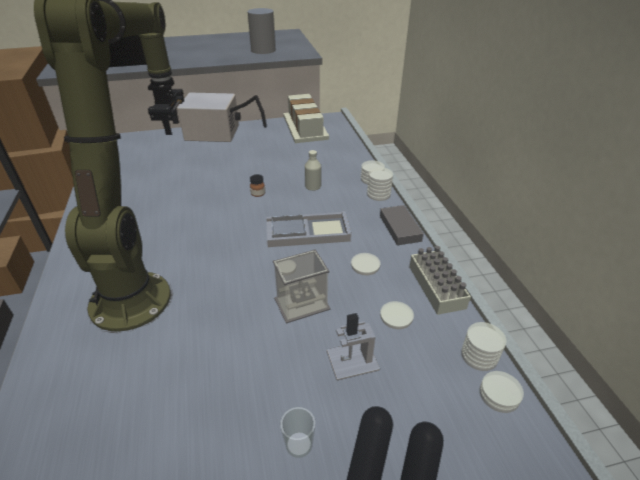

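```bash
python3 - <<'E'
import cv2
a=cv2.imread('pics/t0.png')[170:340,170:480];cv2.imwrite('pics/t0c.png',cv2.resize(a,None,fx=2.5,fy=2.5,interpolation=cv2.INTER_CUBIC))
a=cv2.imread('pics/s0.png')[180:400,220:440];cv2.imwrite('pics/s0c.png',cv2.resize(a,None,fx=2.7,fy=2.7,interpolation=cv2.INTER_CUBIC))
E
```

```text
(no output)
```

View pics/t0c.png

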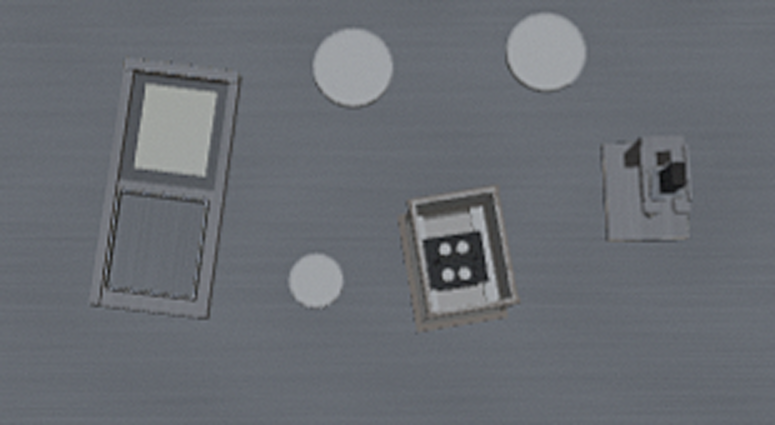

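View pics/s0c.png

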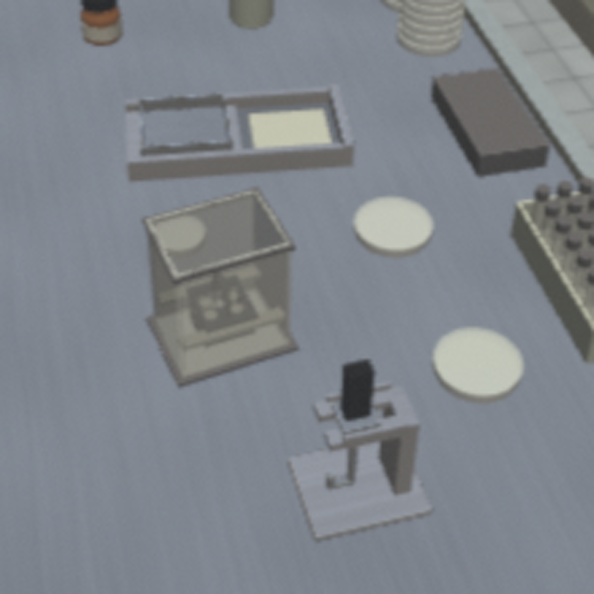

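```bash
cat > crop.py <<'E'
import cv2,sys
f,x0,y0,x1,y1,s,o=sys.argv[1:]
x0,y0,x1,y1=map(int,(x0,y0,x1,y1));s=float(s)
a=cv2.imread('pics/'+f)[y0:y1,x0:x1];a=cv2.resize(a,None,fx=s,fy=s,interpolation=cv2.INTER_CUBIC)
a=cv2.convertScaleAbs(a,alpha=1.5)
for i in range(x0+(-x0)%10,x1,10): cv2.putText(a,str(i),(int((i-x0+.5)*s),8),0,.3,(0,255,255));cv2.line(a,(int((i-x0+.5)*s),10),(int((i-x0+.5)*s),16),(0,255,255))
for i in range(y0+(-y0)%10,y1,10): cv2.putText(a,str(i),(0,int((i-y0+.5)*s)),0,.3,(0,255,255));cv2.line(a,(20,int((i-y0+.5)*s)),(28,int((i-y0+.5)*s)),(0,255,255))
cv2.imwrite('pics/'+o,a)
E
python3 crop.py t0.png 325 235 385 310 8 tk.png
python3 crop.py t0.png 400 215 460 275 9 st.png
python3 crop.py s0.png 320 305 390 385 7.4 ss.png
python3 crop.py t0.png 200 185 275 305 5 sn.png
```

```text
(no output)
```

View pics/tk.png

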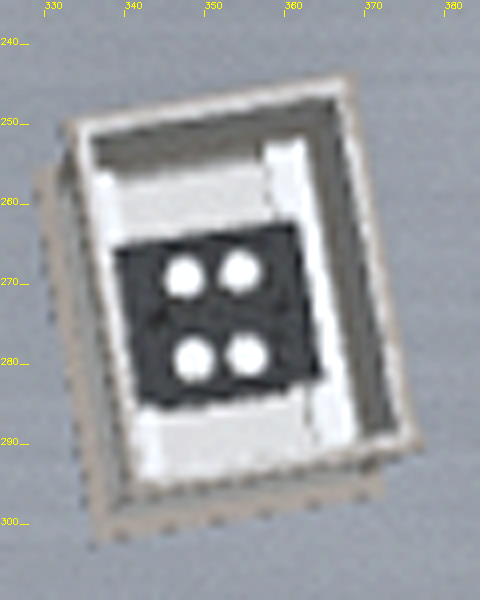

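View pics/st.png

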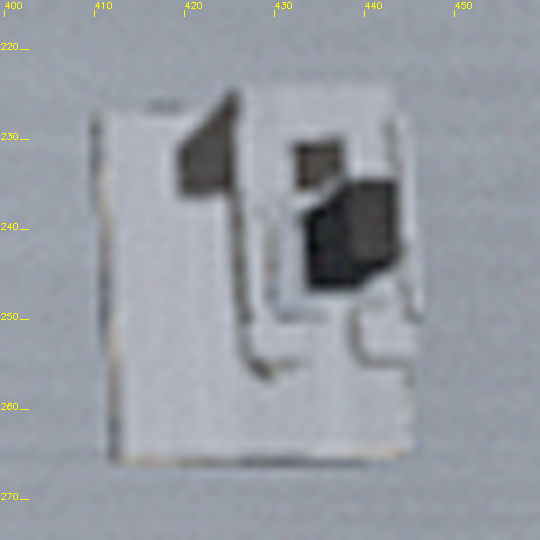

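View pics/ss.png

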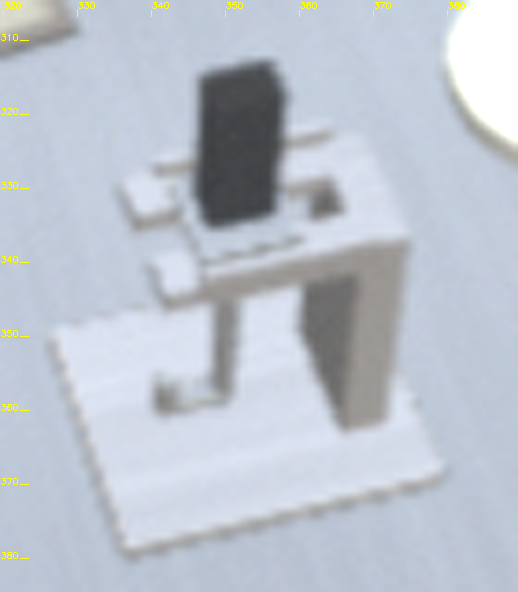

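View pics/sn.png

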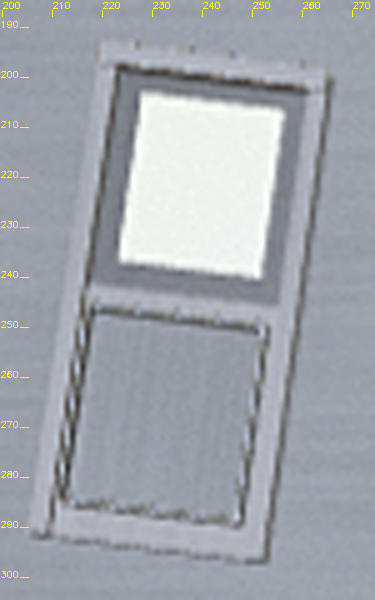

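```bash
cat > fit.py <<'E'
from h import *
from scipy.optimize import least_squares
def fit(obs,x0):
    # obs: list (cam, local xyz, uv)
    def W(p,l):
        c,s=np.cos(p[2]),np.sin(p[2]); return [p[0]+c*l[0]-s*l[1],p[1]+s*l[0]+c*l[1],l[2]]
    def r(p):
        return np.concatenate([proj(n,[W(p,l)])[0]-uv for n,l,uv in obs])
    s=least_squares(r,x0,loss='soft_l1'); return s.x,s.fun.reshape(-1,2)
def rep(name,obs,x0):
    for sel in (None,'top','side'):
        o=[q for q in obs if sel is None or q[0]==sel]
        if len(o)<2: continue
        x,f=fit(o,x0); print(name,sel,np.round(x[:2],4),'yaw',round(np.degrees(x[2]),2),'max res',np.round(np.abs(f).max(),2), np.round(f,1).tolist() if sel is None else '')
E
python3 - <<'E'
from fit import *
a,b,z=.059,.044,.145
tank=[('top',(a,b,z),(333.3,249.7)),('top',(a,-b,z),(368.3,243.9)),('top',(-a,-b,z),(377,290.4)),('top',(-a,b,z),(338.9,296.6)),
('side',(-a,b,z),(274.2,261.3)),('side',(a,b,z),(315,250.2)),('side',(a,-b,z),(328,270.2)),('side',(-a,-b,z),(286.5,282.4))]
rep('tank',tank,[.47,-.13,.17])
a,b,z=.028,.023,.048
rep('basket',[('top',(a,b,z),(338.3,264.8)),('top',(a,-b,z),(361,261.8)),('top',(-a,-b,z),(364.2,281.8)),('top',(-a,b,z),(341.2,285))],[.47,-.13,.17])
a,b,z=.055,.045,.008
st=[('top',(a,b,z),(410.2,226.8)),('top',(-a,b,z),(412.2,265.7)),('top',(-a,-b,z),(445.5,265.2)),
('side',(-a,b,z),(326.4,349.2)),('side',(-a,-b,z),(336.8,379.2)),('side',(a,-b,z),(379.7,367.4))]
rep('standbase',st,[.54,-.33,0])
print('handle top',atz('top',(440.2,239.5),.168))
# station: outer unknown; inner guide edges & step
b=.0535
tr=[('top',(-.055,.05,.04),(211.5,285)),('top',(.055,.05,.04),(217.8,246.2)),('top',(.055,-.05,.04),(252.8,250)),('top',(-.055,-.05,.04),(248,289.3))]
rep('tray',tr,[.5,.2,-.1])
for uv in [(223.0,198.3),(261,202.8)]: print('stop corner z34',atz('top',uv,.034))
E
python3 crop.py s0.png 258 200 358 255 7.5 sns.png
python3 crop.py s0.png 265 240 340 325 7 tks.png
```

```text
tank None [ 0.4732 -0.1239] yaw 9.49 max res 3.08 [[0.6, 0.1], [-0.5, 0.3], [-0.7, -0.7], [3.1, -1.2], [-0.4, -0.2], [0.0, -0.3], [0.1, -0.1], [-1.6, 0.2]]
tank top [ 0.4722 -0.1228] yaw 8.77 max res 2.34 
tank side [ 0.4743 -0.1244] yaw 10.3 max res 0.73 
basket None [ 0.4746 -0.1221] yaw 9.45 max res 3.4 [[2.7, -0.2], [-3.3, -0.0], [-2.8, 0.3], [3.4, -0.1]]
basket top [ 0.4746 -0.1221] yaw 9.45 max res 3.4 
standbase None [ 0.5565 -0.3395] yaw 2.23 max res 0.68 [[-0.1, 0.2], [0.6, 0.3], [-0.3, -0.5], [-0.3, -0.4], [-0.0, -0.5], [0.3, 0.7]]
standbase top [ 0.5564 -0.3395] yaw 1.47 max res 0.54 
standbase side [ 0.5562 -0.3394] yaw 3.07 max res 0.6 
handle top [ 0.54704501 -0.33791973  0.168     ]
tray None [0.4915 0.1986] yaw -6.76 max res 0.83 [[-0.3, 0.5], [-0.7, -0.8], [0.8, -0.3], [0.2, 0.5]]
tray top [0.4915 0.1986] yaw -6.76 max res 0.83 
stop corner z34 [0.68494383 0.22947548 0.034     ]
stop corner z34 [0.67253306 0.12446126 0.034     ]
```

View pics/sns.png

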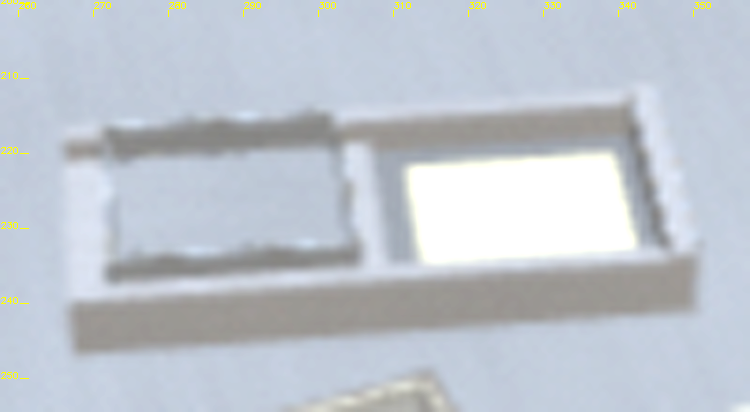

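View pics/tks.png

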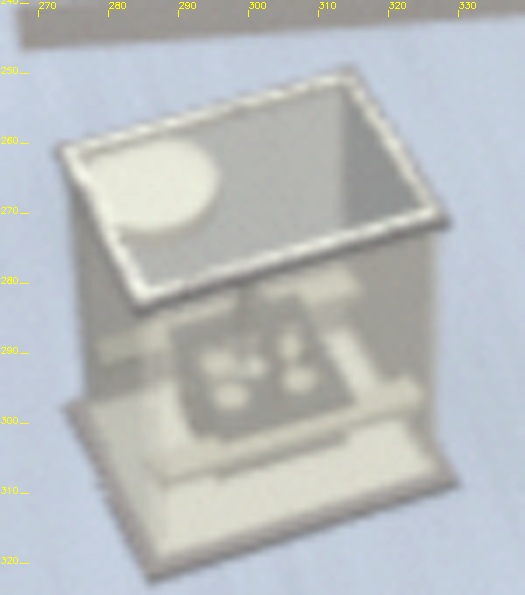

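```bash
python3 - <<'E'
from fit import *
a,b,z=.059,.044,.145
tank=[('top',(a,b,z),(333.3,249.7)),('top',(a,-b,z),(368.3,243.9)),('top',(-a,-b,z),(377,290.4)),
('side',(-a,b,z),(273.2,261)),('side',(a,b,z),(314.6,249.5)),('side',(a,-b,z),(328.3,271)),('side',(-a,-b,z),(284.5,283.4))]
rep('tank',tank,[.47,-.13,.17])
a,b,z=.028,.032,.044
rep('basket',[('top',(a,b,z),(338.3,264.8)),('top',(a,-b,z),(361,261.8)),('top',(-a,-b,z),(364.2,281.8)),('top',(-a,b,z),(341.2,285))],[.47,-.13,.17])
print('specimen mid',atz('top',(350.7,273.1),.045))
a,b,z=.055,.05,.04
tr=[('top',(-a,b,z),(211.5,285)),('top',(a,b,z),(217.8,246.2)),('top',(a,-b,z),(252.8,250)),('top',(-a,-b,z),(248,289.3)),
('side',(-a,b,z),(272.0,217)),('side',(a,b,z),(301,215)),('side',(a,-b,z),(304.8,234)),('side',(-a,-b,z),(271.5,236.2))]
rep('tray',tr,[.5,.2,-.1])
for n in('top','side'):
  print(n,'stand rod proj', proj(n,[[.547,-.338,.168],[.547,-.338,.015],[.474,-.124,.083]]).round(1).tolist())
print(atz('side',(350.3,357.5),.015), atz('side',(343,355),.031))
E
```

```text
tank None [ 0.4724 -0.1248] yaw 9.59 max res 0.91 [[0.9, 0.4], [-0.2, 0.5], [-0.4, -0.5], [0.4, 0.4], [0.2, 0.6], [-0.4, -0.6], [0.2, -0.5]]
tank top [ 0.4729 -0.1247] yaw 9.66 max res 0.85 
tank side [ 0.4721 -0.1251] yaw 9.46 max res 0.69 
basket None [ 0.4751 -0.1224] yaw 7.83 max res 0.31 [[-0.3, -0.1], [0.3, -0.2], [0.2, 0.1], [-0.2, 0.2]]
basket top [ 0.4751 -0.1224] yaw 7.83 max res 0.31 
specimen mid [ 0.47557296 -0.12106344  0.045     ]
tray None [0.4913 0.1978] yaw -6.92 max res 1.7 [[-0.0, 0.5], [-0.4, -0.8], [1.2, -0.2], [0.4, 0.6], [-1.7, -0.0], [1.6, -0.2], [0.4, -1.3], [-0.3, -1.1]]
tray top [0.4915 0.1986] yaw -6.76 max res 0.83 
tray side [0.4908 0.1943] yaw -7.28 max res 1.74 
top stand rod proj [[440.2, 239.5], [427.7, 248.8], [353.0, 272.1]]
side stand rod proj [[351.7, 315.3], [348.8, 356.8], [301.5, 282.5]]
[ 0.55006725 -0.34091659  0.015     ] [ 0.53084434 -0.34084021  0.031     ]
```

```bash
cat > plan.py <<'E'
import sys
from h import *
# plan.py x y z yawdeg claw [step_cm=4.5] [maxrows=8]
x,y,z,yaw,claw=map(float,sys.argv[1:6]); step=float(sys.argv[6]) if len(sys.argv)>6 else 4.5
mx=int(sys.argv[7]) if len(sys.argv)>7 else 8
o=arm.get_obs(); p=o['tool_pos']*1; R=Ro.from_euler('xyz',o['tcp_rot']); T=np.array([x,y,z]); RT=Ro.from_euler('xyz',[np.pi,0,np.radians(yaw)])
n=max(int(np.ceil(np.linalg.norm(T-p)*100/step)),int(np.ceil(np.degrees((R.inv()*RT).magnitude())/8.4)),1)
rows=[]
for i in range(min(n,mx)):
    k=n-i; w=np.degrees((R.inv()*RT).as_rotvec())/k; d=R.inv().apply(T-p)/k*100
    w=w.round(1);d=d.round(2); rows.append([float(v)+0 for v in [*w,*d]]+[claw])
    p=p+R.apply(d/100); R=R*Ro.from_rotvec(np.radians(w))
print('t',round(float(o['t']),2),'pos',o['tool_pos'].round(4),'rot',np.degrees(o['tcp_rot']).round(1),'F',o['ft_force'].round(1),'w',round(float(o['grip_width']),4),'rows needed',n)
import json; print(json.dumps(rows))
E
python3 plan.py .5 .3 .30 90 8.7
```

```text
t 1.3 pos [0.15   0.6325 0.2446] rot [180.    0.  166.7] F [ 0.6  0.3 -0.7] w 0.0869 rows needed 11
[[0.0, 0.0, 7.0, -3.79, -2.21, -0.5, 8.7], [0.0, 0.0, 7.0, -4.03, -1.73, -0.5, 8.7], [0.0, 0.0, 7.0, -4.22, -1.22, -0.5, 8.7], [0.0, 0.0, 7.0, -4.33, -0.7, -0.51, 8.7], [0.0, 0.0, 7.0, -4.39, -0.17, -0.5, 8.7], [0.0, 0.0, 6.9, -4.37, 0.37, -0.51, 8.7], [0.0, 0.0, 7.0, -4.3, 0.89, -0.5, 8.7], [0.0, 0.0, 6.9, -4.16, 1.41, -0.51, 8.7]]
```

```bash
python3 -m jog '[[[0,0,7,-3.8,-2.2,-0.5,8.7],[0,0,7,-4.0,-1.7,-0.5,8.7],[0,0,7,-4.2,-1.2,-0.5,8.7],[0,0,7,-4.3,-0.7,-0.5,8.7],[0,0,7,-4.4,-0.2,-0.5,8.7],[0,0,7,-4.4,0.4,-0.5,8.7],[0,0,7,-4.3,0.9,-0.5,8.7],[0,0,7,-4.2,1.4,-0.5,8.7]]]' ; python3 plan.py .55 -.05 .26 45 8.7
```

```text
t: 2.1
tool_pos: [0.4024, 0.3852, 0.2836]
tcp_rot: [-3.139, -0.004, 1.91]
ft_force: [0.5, 1.4, 0.1]
grip_width: 0.0869
t 2.1 pos [0.4024 0.3852 0.2836] rot [-179.8   -0.3  109.4] F [0.5 1.4 0.1] w 0.0869 rows needed 11
[[0.0, 0.0, 5.9, -4.18, -0.05, 0.2, 8.7], [0.0, 0.0, 5.9, -4.16, 0.38, 0.2, 8.7], [0.0, 0.0, 5.8, -4.1, 0.81, 0.2, 8.7], [0.0, 0.0, 5.9, -4.0, 1.22, 0.19, 8.7], [0.0, 0.0, 5.8, -3.85, 1.62, 0.2, 8.7], [-0.1, 0.0, 5.9, -3.67, 2.0, 0.19, 8.7], [0.0, 0.0, 5.8, -3.44, 2.37, 0.2, 8.7], [-0.1, 0.0, 5.9, -3.19, 2.7, 0.2, 8.7]]
```

```bash
python3 -m jog '[[[0,0,6,-4.2,0,0.2,8.7],[0,0,6,-4.2,0.4,0.2,8.7],[0,0,6,-4.1,0.8,0.2,8.7],[0,0,6,-4.0,1.2,0.2,8.7],[0,0,6,-3.8,1.6,0.2,8.7],[0,0,6,-3.7,2.0,0.2,8.7],[0,0,6,-3.4,2.4,0.2,8.7],[0,0,6,-3.2,2.7,0.2,8.7]]]' ; python3 plan.py .548 -.339 .22 2 8.7
```

```text
t: 2.9
tool_pos: [0.5085, 0.0526, 0.2682]
tcp_rot: [-3.14, -0.01, 1.033]
ft_force: [0.9, -0.1, 0.8]
grip_width: 0.0873
t 2.9 pos [0.5085 0.0526 0.2682] rot [-179.9   -0.5   59.2] F [ 0.9 -0.1  0.8] w 0.0873 rows needed 9
[[0.0, -0.1, 6.4, -3.52, 2.61, 0.5, 8.7], [0.0, 0.0, 6.4, -3.2, 2.98, 0.5, 8.7], [0.0, 0.0, 6.3, -2.85, 3.32, 0.5, 8.7], [-0.1, 0.0, 6.4, -2.47, 3.61, 0.51, 8.7], [-0.1, -0.1, 6.3, -2.05, 3.87, 0.51, 8.7], [0.0, -0.1, 6.4, -1.62, 4.07, 0.52, 8.7], [-0.1, 0.0, 6.3, -1.15, 4.22, 0.52, 8.7], [0.0, -0.1, 6.4, -0.68, 4.32, 0.53, 8.7]]
```

```bash
python3 -m jog '[[[0,0,6.4,-3.5,2.6,0.5,8.7],[0,0,6.4,-3.2,3.0,0.5,8.7],[0,0,6.4,-2.9,3.3,0.5,8.7],[0,0,6.4,-2.5,3.6,0.5,8.7],[0,0,6.4,-2.0,3.9,0.5,8.7],[0,0,6.4,-1.6,4.1,0.5,8.7],[0,0,6.4,-1.2,4.2,0.5,8.7],[0,0,6.4,-0.7,4.3,0.5,8.7]]]' ; python3 plan.py .548 -.339 .22 2 8.7
```

```text
t: 3.7
tool_pos: [0.5392, -0.309, 0.2268]
tcp_rot: [-3.131, -0.016, 0.106]
ft_force: [1.2, -0.6, -0.3]
grip_width: 0.0872
t 3.7 pos [ 0.5392 -0.309   0.2268] rot [-179.4   -0.9    6.1] F [ 1.2 -0.6 -0.3] w 0.0872 rows needed 1
[[-0.6, -0.9, 4.1, 0.55, 3.09, 0.66, 8.7]]
```

```bash
python3 -m jog '[[[-0.6,-0.9,4.1,0.5,3.1,0.6,8.7],[0,0,0,0,0,0,6]]]' ; python3 plan.py .548 -.339 .14 2 5
```

```text
t: 3.9
tool_pos: [0.5447, -0.3477, 0.2194]
tcp_rot: [3.137, 0.004, 0.02]
ft_force: [0.0, -0.1, -0.9]
grip_width: 0.0841
t 3.9 pos [ 0.5447 -0.3477  0.2194] rot [179.7   0.2   1.2] F [ 0.  -0.1 -0.9] w 0.0841 rows needed 2
[[0.1, 0.1, -0.4, 0.19, -0.45, 3.97, 5.0], [0.2, 0.1, -0.4, 0.19, -0.44, 3.96, 5.0]]
```

```bash
python3 - <<'E'
from h import *
snap('side','s1.png');snap('top','t1.png')
E
python3 crop.py s1.png 290 240 400 390 5 a.png;python3 crop.py t1.png 390 190 480 280 6 b.png
```

```text
(no output)
```

View pics/a.png

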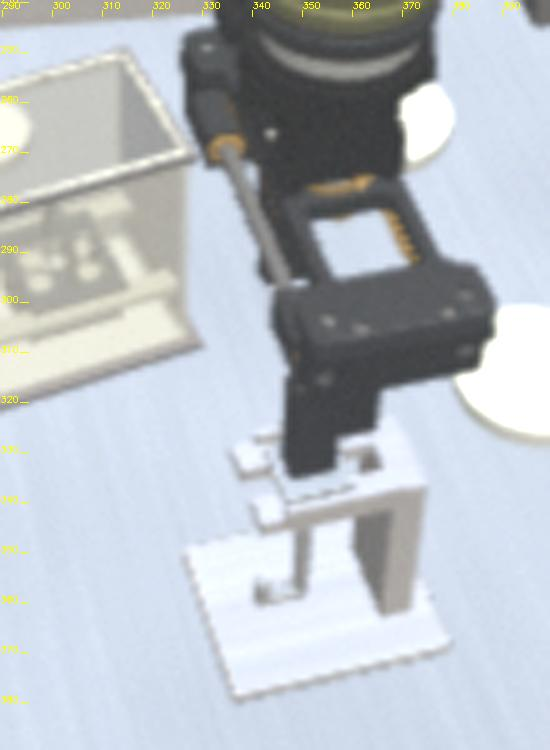

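View pics/b.png

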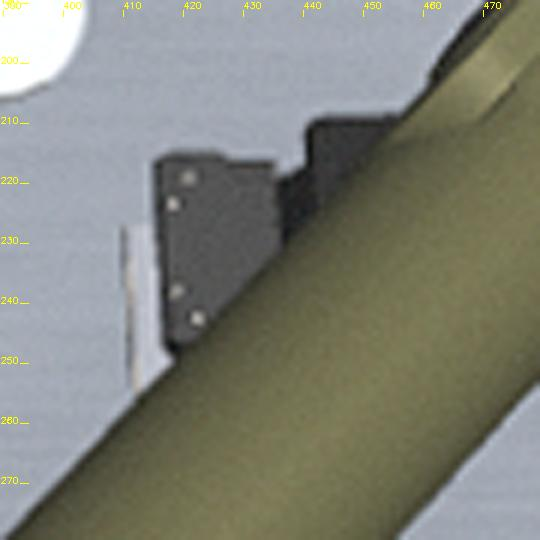

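```bash
python3 -m jog '[[[0.1,0.1,-0.4,0.2,-0.4,1.5,6],[0.2,0.1,-0.4,0.2,-0.4,1.5,6],[0,0,0,0,0,0,6]]]' ; python3 plan.py .548 -.339 .14 2 5
```

```text
t: 4.3
tool_pos: [0.5505, -0.3307, 0.1889]
tcp_rot: [-3.133, -0.005, 0.047]
ft_force: [0.5, 1.3, 0.7]
grip_width: 0.0616
t 4.3 pos [ 0.5505 -0.3307  0.1889] rot [-179.5   -0.3    2.7] F [0.5 1.3 0.7] w 0.0616 rows needed 2
[[-0.2, -0.1, 0.4, -0.15, 0.43, 2.44, 5.0], [-0.3, -0.2, 0.3, -0.15, 0.41, 2.44, 5.0]]
```

```bash
python3 -m jog '[[[-0.2,-0.1,0.3,-0.1,0.4,2.4,6],[-0.2,-0.1,0.3,-0.1,0.3,2.4,6],[0,0,0,0,0,0,6],[0,0,0,0,0,0,6]]]' ; python3 plan.py .548 -.339 .14 2 5
```

```text
t: 4.7
tool_pos: [0.5512, -0.3318, 0.1402]
tcp_rot: [-3.137, -0.004, 0.045]
ft_force: [0.9, -0.9, 1.0]
grip_width: 0.06
t 4.7 pos [ 0.5512 -0.3318  0.1402] rot [-179.7   -0.2    2.6] F [ 0.9 -0.9  1. ] w 0.06 rows needed 1
[[-0.3, -0.2, 0.6, -0.35, 0.71, 0.01, 5.0]]
```

```bash
python3 -m jog '[[[-0.3,-0.2,0.6,-0.3,0.7,0,6]]]' ; python3 plan.py .548 -.339 .14 2 5; python3 - <<'E'
from h import *
snap('side','s2.png'); print(arm.get_obs()['tool_pos'])
E
python3 crop.py s2.png 310 280 400 390 6 a.png
```

```text
t: 4.8
tool_pos: [0.5496, -0.3376, 0.1409]
tcp_rot: [-3.141, -0.002, 0.037]
ft_force: [-0.1, 0.6, 0.1]
grip_width: 0.0599
t 4.8 pos [ 0.5496 -0.3376  0.1409] rot [-1.8e+02 -1.0e-01  2.1e+00] F [-0.1  0.6  0.1] w 0.0599 rows needed 1
[[0.0, -0.1, 0.1, -0.16, 0.14, 0.09, 5.0]]
[ 0.54870392 -0.33999328  0.14151066]
```

View pics/a.png

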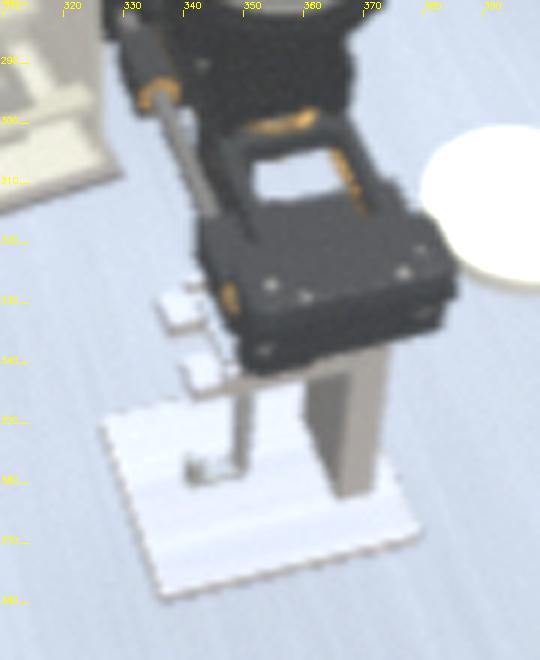

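Gripper is around the handle (handle hidden behind fingers near (352,330)). Close.

```bash
python3 -m jog '[[[0,0,0,0,0,0.1,1],[0,0,0,0,0,0,1],[0,0,0,0,0,0,1],[0,0,0,0,0,0,1],[0,0,0,0,0,0,1]]]' 40; python3 -m jog '[[[0,0,0,0,0,0,1],[0,0,0,0,0,0,1]]]' 40
```

```text
t: 5.35
tool_pos: [0.5495, -0.342, 0.1436]
tcp_rot: [3.137, -0.006, 0.033]
ft_force: [0.1, 0.0, 0.5]
grip_width: 0.028
t: 5.55
tool_pos: [0.5496, -0.3416, 0.1437]
tcp_rot: [3.137, -0.006, 0.033]
ft_force: [-0.1, 0.6, 0.0]
grip_width: 0.0156
```

```bash
python3 -m jog '[[[0,0,0,0,0,-1,1],[0,0,0,0,0,-2,1],[0,0,0,0,0,-3,1],[0,0,0,0,0,-4,1],[0,0,0,0,0,-4,1],[0,0,0,0,0,-3,1],[0,0,0,0,0,-1,1],[0,0,0,0,0,-0.3,1]]]';  python3 plan.py .516 -.118 .32 9 1 4
```

```text
t: 6.35
tool_pos: [0.5463, -0.34, 0.3327]
tcp_rot: [3.139, 0.0, 0.032]
ft_force: [-0.0, 0.1, -1.9]
grip_width: 0.0154
t 6.35 pos [ 0.5463 -0.34    0.3327] rot [179.9   0.    1.8] F [-0.   0.1 -1.9] w 0.0154 rows needed 6
[[0.0, 0.0, -1.2, -0.39, -3.71, 0.2, 1.0], [0.0, 0.0, -1.2, -0.31, -3.72, 0.21, 1.0], [0.0, 0.0, -1.2, -0.23, -3.73, 0.2, 1.0], [0.0, 0.0, -1.2, -0.15, -3.73, 0.21, 1.0], [0.1, 0.0, -1.2, -0.07, -3.74, 0.2, 1.0], [0.0, 0.0, -1.2, 0.0, -3.73, 0.21, 1.0]]
```

```bash
python3 - <<'E'
from h import *
snap('side','s3.png'); print(arm.get_obs()['tool_pos'], arm.get_obs()['ft_force'])
print([ (px(q['xy']),q['conf']) for q in arm.tip_of('side','rod')])
o=arm.get_obs();R=Ro.from_euler('xyz',o['tcp_rot']).as_matrix();p=o['tool_pos']
print(proj('side',[p+R@[0,0,.1287],p+R@[-.02,0,.1287],p+R@[-.02,0,.1127]]))
E
python3 crop.py s3.png 310 230 400 350 6 a.png
```

```text
[ 0.54630408 -0.3401122   0.33268063] [-0.79507989 -0.91514135 -0.84773471]
[(array([351.104, 303.792]), 0.87), (array([286.912, 227.712]), 0.3)]
[[352.16156046 305.47700873]
 [343.46280603 307.25241188]
 [343.73448937 302.19997537]]
```

View pics/a.png

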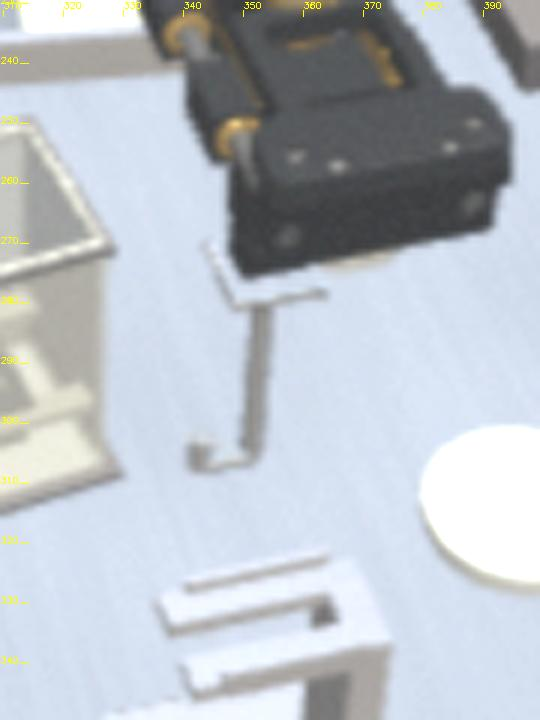

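```bash
python3 -m jog '[[[0,0,-1.2,-0.4,-3.7,0.2,1],[0,0,-1.2,-0.4,-3.7,0.2,1],[0,0,-1.2,-0.3,-3.7,0.2,1],[0,0,-1.2,-0.2,-3.7,0.2,1],[0,0,-1.2,-0.2,-3.7,0.2,1],[0,0,-1.2,-0.1,-3.0,0.2,1]]]'; python3 plan.py .509 -.117 .315 9 1 4
```

```text
t: 7.05
tool_pos: [0.505, -0.1233, 0.3044]
tcp_rot: [3.141, 0.025, 0.151]
ft_force: [0.3, 0.5, -1.7]
grip_width: 0.0163
t 7.05 pos [ 0.505  -0.1233  0.3044] rot [179.9   1.4   8.7] F [ 0.3  0.5 -1.7] w 0.0163 rows needed 1
[[0.1, 1.4, -0.3, 0.46, -0.56, -1.07, 1.0]]
```

```bash
python3 -m jog '[[[0,1.4,-0.3,0.4,-0.5,-0.5,1],[0,0,0,0,0,0,1]]]'; python3 plan.py .509 -.117 .26 9 1 4
```

```text
t: 7.25
tool_pos: [0.5066, -0.1108, 0.3054]
tcp_rot: [-3.139, 0.005, 0.168]
ft_force: [-1.3, -1.1, -0.3]
grip_width: 0.0159
t 7.25 pos [ 0.5066 -0.1108  0.3054] rot [-179.8    0.3    9.6] F [-1.3 -1.1 -0.3] w 0.0159 rows needed 2
[[-0.1, 0.2, 0.3, 0.08, 0.33, 2.27, 1.0], [-0.1, 0.1, 0.3, 0.07, 0.33, 2.26, 1.0]]
```

```bash
python3 - <<'E'
from h import *
snap('side','s4.png');snap('top','t4.png'); print(arm.get_obs()['tool_pos'], arm.get_obs()['tcp_rot'])
for n in ('side','top'): print([ (px(q['xy']),q['conf']) for q in arm.tip_of(n,'basket_bail')])
o=arm.get_obs();R=Ro.from_euler('xyz',o['tcp_rot']).as_matrix();p=o['tool_pos']
print(proj('side',[p+R@[0,0,.1287],p+R@[-.02,0,.1287],p+R@[-.02,0,.1127]]))
E
python3 crop.py s4.png 260 220 350 325 6 a.png;python3 crop.py t4.png 320 210 410 310 6 b.png
```

```text
[ 0.50645239 -0.112082    0.30508583] [-3.13922341  0.00709079  0.16502461]
[(array([311.68 , 228.384]), 0.25)]
[]
[[311.84338165 251.84897007]
 [304.67238044 253.7533909 ]
 [304.58256387 249.01746747]]
```

View pics/a.png

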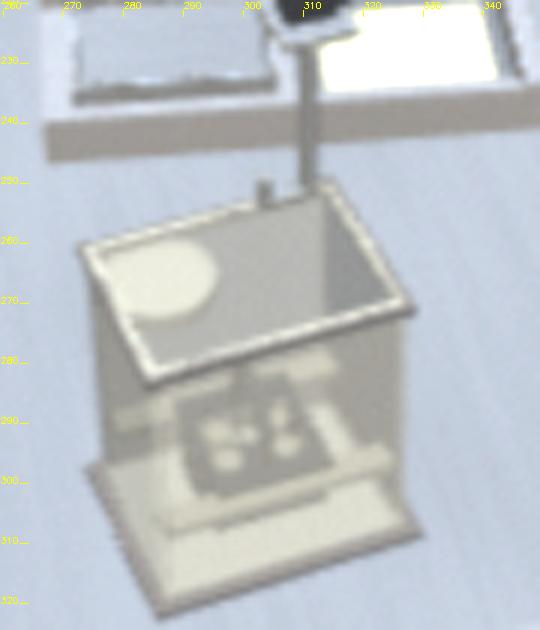

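View pics/b.png

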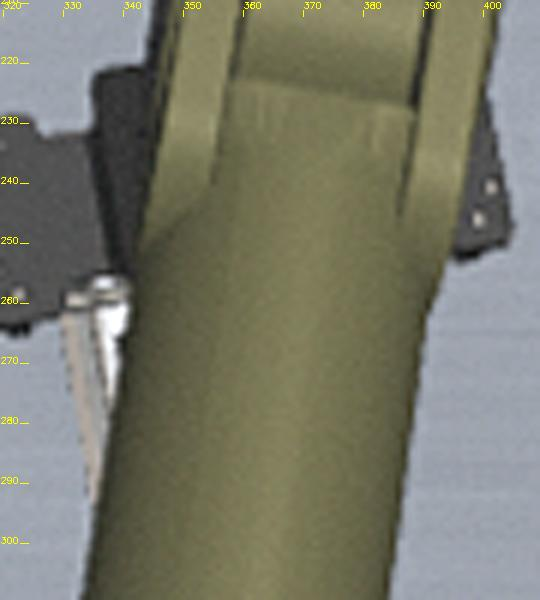

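```bash
python3 -m jog '[[[0,0.2,0.3,0.1,0.4,1.5,1],[0,0.2,0,0,0.2,2,1],[0,0,0,0,0,2,1],[0,0,0,0,0,2,1]]]'; python3 plan.py .507 -.118 .186 9 1 4
```

```text
t: 7.85
tool_pos: [0.5108, -0.1273, 0.231]
tcp_rot: [3.138, -0.006, 0.145]
ft_force: [1.0, 0.5, -2.3]
grip_width: 0.0158
t 7.85 pos [ 0.5108 -0.1273  0.231 ] rot [179.8  -0.4   8.3] F [ 1.   0.5 -2.3] w 0.0158 rows needed 2
[[0.1, -0.2, -0.3, -0.14, -0.5, 2.25, 1.0], [0.1, -0.1, -0.4, -0.12, -0.49, 2.25, 1.0]]
```

```bash
python3 -m jog '[[[0,-0.2,-0.3,-0.2,-0.6,0.5,1],[0,0,0,0,-0.2,0.5,1]]]'; python3 plan.py .507 -.118 .186 9 1 4;python3 plan.py .507 -.118 .186 9 1 4
```

```text
t: 8.05
tool_pos: [0.506, -0.1225, 0.2188]
tcp_rot: [3.136, 0.002, 0.145]
ft_force: [-0.7, -0.3, -1.6]
grip_width: 0.0158
t 8.05 pos [ 0.506  -0.1225  0.2188] rot [1.797e+02 1.000e-01 8.300e+00] F [-0.7 -0.3 -1.6] w 0.0158 rows needed 1
[[0.3, 0.1, -0.7, 0.17, -0.44, 3.27, 1.0]]
t 8.05 pos [ 0.506  -0.1225  0.2188] rot [1.797e+02 1.000e-01 8.300e+00] F [-0.7 -0.3 -1.6] w 0.0158 rows needed 1
[[0.3, 0.1, -0.7, 0.17, -0.44, 3.27, 1.0]]
```

```bash
python3 -m jog '[[[0.2,0,-0.5,0.1,-0.4,1.0,1],[0,0,0,0,-0.1,1.0,1]]]'; python3 plan.py .507 -.118 .186 9 1 4; python3 - <<'E'
from h import *
snap('side','s5.png'); o=arm.get_obs();print(o['tool_pos'],o['ft_force'],np.degrees(o['tcp_rot']))
E
python3 crop.py s5.png 260 220 350 325 6 a.png
```

```text
t: 8.25
tool_pos: [0.5074, -0.1177, 0.1992]
tcp_rot: [3.139, -0.001, 0.153]
ft_force: [-0.2, 0.2, -2.3]
grip_width: 0.0159
t 8.25 pos [ 0.5074 -0.1177  0.1992] rot [179.9  -0.    8.8] F [-0.2  0.2 -2.3] w 0.0159 rows needed 1
[[0.1, 0.0, -0.2, -0.05, 0.02, 1.32, 1.0]]
[ 0.50639413 -0.11758402  0.19752857] [ 0.01978528  0.782393   -2.74949301] [1.79876873e+02 1.18186209e-01 8.78120597e+00]
```

View pics/a.png

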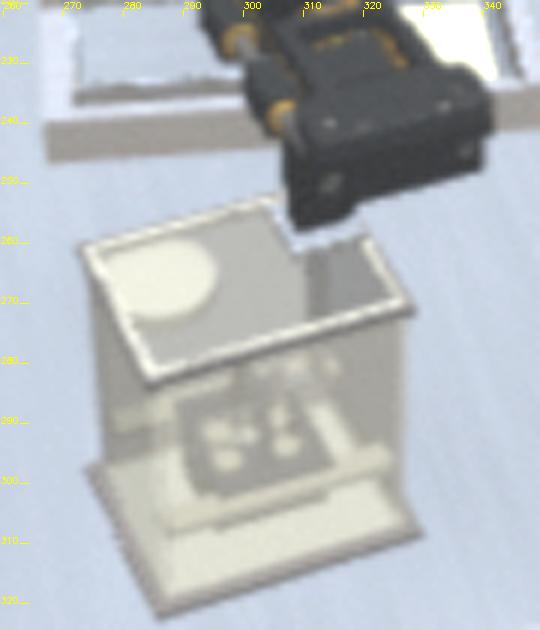

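```bash
python3 -m jog '[[[0.1,0,0,0,0,0.9,1],[0,0,0,0,0,0.2,1]]]'; python3 - <<'E'
from h import *
im=snap('side','s6.png'); o=arm.get_obs();print(o['tool_pos'],o['ft_force'],np.degrees(o['tcp_rot']))
R=Ro.from_euler('xyz',o['tcp_rot']).as_matrix();p=o['tool_pos']
print(proj('side',[p+R@[0,0,.1287],p+R@[-.02,0,.1287],p+R@[-.02,0,.1127],[.474,-.124,.083]]).round(1).tolist())
a=im[262:315,275:335].astype(float)
a=np.clip((a-90)*2.2,0,255).astype(np.uint8)[:,:,::-1]
cv2.imwrite('pics/a.png',cv2.resize(a,None,fx=10,fy=10,interpolation=cv2.INTER_CUBIC))
E
```

```text
t: 8.5
tool_pos: [0.5066, -0.1175, 0.1858]
tcp_rot: [3.141, 0.002, 0.154]
ft_force: [-0.2, 1.0, -1.7]
grip_width: 0.0158
[ 0.50684258 -0.11755251  0.18611045] [ 0.53544118  0.67551847 -1.0066587 ] [1.79962412e+02 6.74163729e-02 8.80279101e+00]
[[312.9, 285.6], [306.1, 287.6], [306.0, 283.4], [301.5, 282.5]]
```

View pics/a.png

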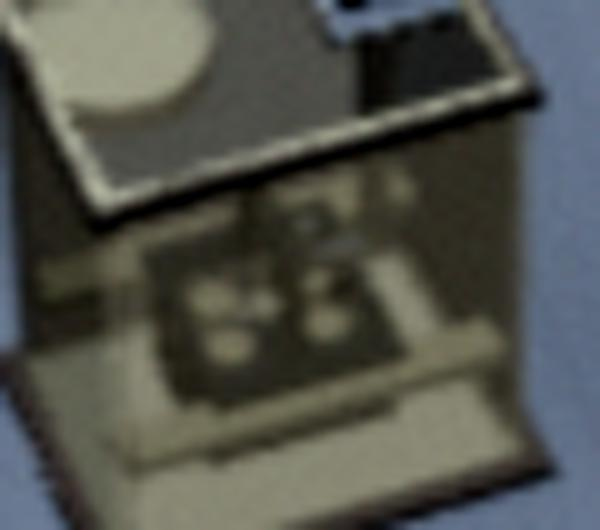

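```bash
python3 -m jog '[[[0,0,0,-0.7,0,0,1],[0,0,0,-0.7,0,0,1],[0,0,0,-0.6,0,0,1],[0,0,0,-0.2,0,0,1]]]'; python3 - <<'E'
from h import *
im=snap('side','s7.png'); o=arm.get_obs();print(o['tool_pos'],o['ft_force'],np.degrees(o['tcp_rot']))
a=im[262:315,275:335].astype(float)
a=np.clip((a-90)*2.2,0,255).astype(np.uint8)[:,:,::-1]
cv2.imwrite('pics/a.png',cv2.resize(a,None,fx=10,fy=10,interpolation=cv2.INTER_CUBIC))
E
```

```text
t: 8.95
tool_pos: [0.4837, -0.1219, 0.1869]
tcp_rot: [3.14, 0.0, 0.153]
ft_force: [-0.6, 0.3, -1.1]
grip_width: 0.0157
[ 0.48369059 -0.12186044  0.18693011] [-0.80428066 -0.12302393 -1.49019298] [1.79943701e+02 3.32611572e-03 8.75377652e+00]
```

View pics/a.png

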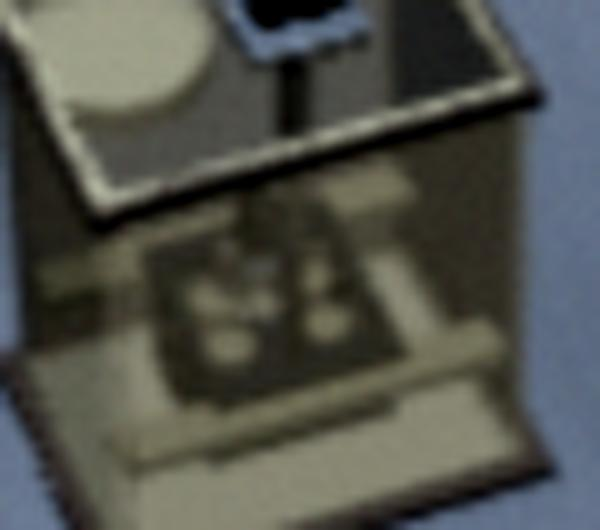

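```bash
python3 -m jog '[[[0,0,0,0,0,-0.5,1],[0,0,0,0,0,-0.8,1],[0,0,0,0,0,-0.8,1],[0,0,0,0,0,-0.8,1],[0,0,0,0,0,-0.5,1],[0,0,0,0,0,0,1]]]'; python3 - <<'E'
from h import *
im=snap('side','s8.png'); o=arm.get_obs();print(o['tool_pos'],o['ft_force'],np.degrees(o['tcp_rot']))
a=im[240:315,275:335].astype(float)
a=np.clip((a-90)*2,0,255).astype(np.uint8)[:,:,::-1]
cv2.imwrite('pics/a.png',cv2.resize(a,None,fx=8,fy=8,interpolation=cv2.INTER_CUBIC))
E
```

```text
t: 9.6
tool_pos: [0.4845, -0.1217, 0.225]
tcp_rot: [3.141, -0.002, 0.153]
ft_force: [0.3, 0.6, -3.5]
grip_width: 0.0159
[ 0.48435089 -0.12163804  0.22466104] [-0.50630181  0.01047966 -2.44608989] [ 1.79948875e+02 -1.21215633e-01  8.77262524e+00]
```

View pics/a.png

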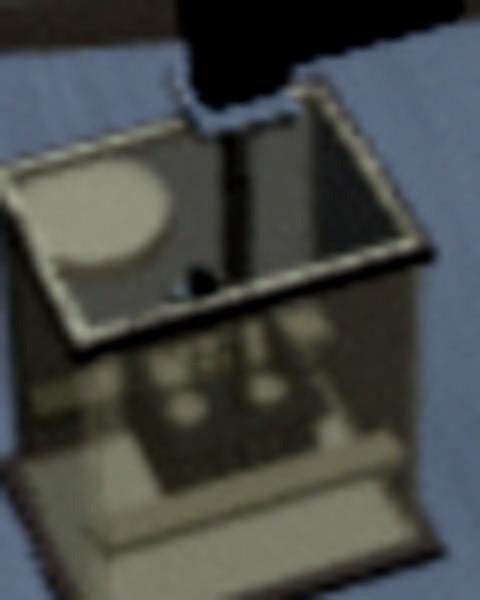

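```bash
python3 -m jog '[[[0,0,0,0,0,-1,1],[0,0,0,0,0,-1.5,1],[0,0,0,0,0,-1.5,1],[0,0,0,0,0,-1.5,1],[0,0,0,0,0,-1.5,1],[0,0,0,0,0,-1.5,1],[0,0,0,0,0,-1.5,1],[0,0,0,0,0,-1,1]]]'; python3 - <<'E'
from h import *
im=snap('side','s9.png'); o=arm.get_obs();print(o['tool_pos'],o['ft_force'],np.degrees(o['tcp_rot']))
E
python3 crop.py s9.png 260 190 350 300 6 a.png
```

```text
t: 10.45
tool_pos: [0.4821, -0.1216, 0.339]
tcp_rot: [3.141, 0.004, 0.152]
ft_force: [-0.3, 0.2, -2.9]
grip_width: 0.016
[ 0.48277379 -0.12170947  0.34042928] [ 0.9317027  -0.32097415 -0.7526513 ] [1.79944751e+02 1.19010572e-01 8.69609901e+00]
```

View pics/a.png

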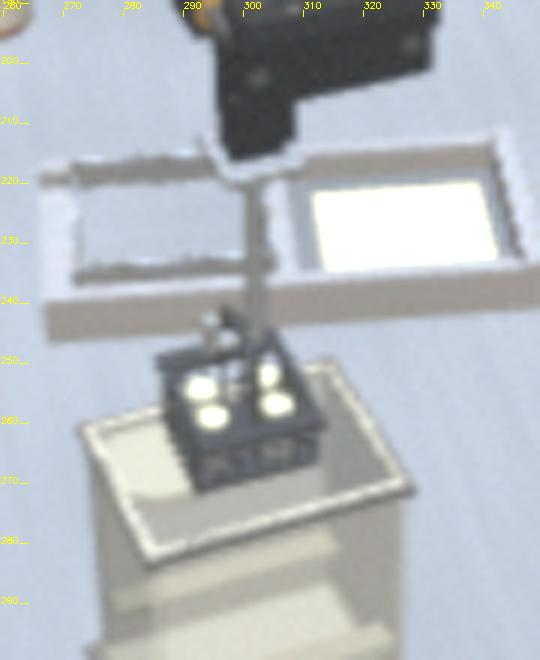

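```bash
python3 -m jog '[[[0,0,0,0,0,-1.2,1],[0,0,0,0,0,-1.5,1],[0,0,0,0,0,-1.2,1],[0,0,0,0,0,-0.5,1]]]'; python3 plan.py .501 .197 .385 -6.8 1 2
```

```text
t: 10.9
tool_pos: [0.4821, -0.1215, 0.3861]
tcp_rot: [3.141, 0.005, 0.152]
ft_force: [0.5, 0.0, -3.1]
grip_width: 0.0157
t 10.9 pos [ 0.4821 -0.1215  0.3861] rot [180.    0.3   8.7] F [ 0.5  0.  -3.1] w 0.0157 rows needed 16
[[0.0, 0.0, 1.0, 0.42, -1.95, 0.0, 1.0], [0.0, 0.0, 1.0, 0.38, -1.96, 0.0, 1.0], [0.0, 0.0, 1.0, 0.35, -1.96, 0.0, 1.0], [0.0, 0.0, 1.0, 0.32, -1.97, 0.0, 1.0], [0.0, 0.0, 1.0, 0.28, -1.97, 0.0, 1.0], [0.0, 0.0, 1.0, 0.25, -1.98, 0.01, 1.0], [0.0, 0.0, 0.9, 0.21, -1.98, 0.0, 1.0], [0.0, 0.0, 1.0, 0.18, -1.99, 0.01, 1.0]]
```

```bash
python3 -m jog '[[[0,0,1,0.2,-0.8,0,1],[0,0,1,0.4,-1.4,0,1],[0,0,1,0.4,-2,0,1],[0,0,1,0.3,-2,0,1],[0,0,1,0.3,-2,0,1],[0,0,1,0.3,-2,0,1],[0,0,1,0.2,-2,0,1],[0,0,1,0.2,-2,0,1]]]'; python3 plan.py .501 .197 .385 -6.8 1 2
```

```text
t: 11.7
tool_pos: [0.4935, 0.0223, 0.3857]
tcp_rot: [3.138, 0.007, -0.003]
ft_force: [0.4, -0.2, -2.8]
grip_width: 0.0152
t 11.7 pos [0.4935 0.0223 0.3857] rot [179.8   0.4  -0.2] F [ 0.4 -0.2 -2.8] w 0.0152 rows needed 9
[[0.0, 0.0, 0.7, 0.08, -1.94, 0.0, 1.0], [0.0, 0.0, 0.7, 0.05, -1.94, 0.0, 1.0], [0.0, 0.1, 0.7, 0.03, -1.94, 0.0, 1.0], [0.0, 0.0, 0.8, 0.01, -1.94, 0.0, 1.0], [0.0, 0.1, 0.7, -0.02, -1.94, 0.0, 1.0], [0.1, 0.0, 0.8, -0.05, -1.94, 0.0, 1.0], [0.0, 0.1, 0.7, -0.07, -1.95, 0.0, 1.0], [0.1, 0.0, 0.8, -0.1, -1.94, 0.0, 1.0]]
```

```bash
python3 -m jog '[[[0,0,0.8,0.1,-2,0,1],[0,0,0.8,0,-2,0,1],[0,0,0.8,0,-2,0,1],[0,0,0.8,0,-2,0,1],[0,0,0.8,0,-2,0,1],[0,0,0.8,-0.1,-1.8,0,1],[0,0,0.8,-0.1,-1.4,0,1],[0,0,0.8,-0.1,-1,0,1]]]'; python3 plan.py .501 .197 .385 -6.8 1 2
```

```text
t: 12.5
tool_pos: [0.4969, 0.1729, 0.3815]
tcp_rot: [3.133, 0.013, -0.116]
ft_force: [0.0, 0.0, -2.5]
grip_width: 0.0151
t 12.5 pos [0.4969 0.1729 0.3815] rot [179.5   0.8  -6.7] F [ 0.   0.  -2.5] w 0.0151 rows needed 2
[[0.3, 0.4, 0.1, 0.06, -1.22, -0.19, 1.0], [0.2, 0.4, 0.1, 0.06, -1.22, -0.17, 1.0]]
```

```bash
python3 -m jog '[[[0.2,0.3,0,0.1,-1.0,0.3,1],[0.2,0.3,0,0.1,-0.8,0.8,1],[0,0,0,0.1,-0.2,1.5,1],[0,0,0,0,0,2,1],[0,0,0,0,0,2,1],[0,0,0,0,0,2,1],[0,0,0,0,0,1,1],[0,0,0,0,0,0.3,1]]]'; python3 plan.py .501 .197 .26 -6.8 1 2; python3 - <<'E'
from h import *
im=snap('side','s10.png');snap('top','t10.png'); o=arm.get_obs();print(o['tool_pos'],o['ft_force'],np.degrees(o['tcp_rot']))
E
python3 crop.py s10.png 250 150 360 255 6 a.png; python3 crop.py t10.png 190 180 290 310 4.5 b.png
```

```text
t: 13.3
tool_pos: [0.5016, 0.1948, 0.274]
tcp_rot: [3.137, 0.004, -0.113]
ft_force: [-0.5, -0.0, -2.6]
grip_width: 0.016
t 13.3 pos [0.5016 0.1948 0.274 ] rot [179.8   0.2  -6.5] F [-0.5 -0.  -2.6] w 0.016 rows needed 1
[[0.2, 0.2, 0.3, -0.08, -0.22, 1.4, 1.0]]
[0.50194694 0.19498335 0.27498702] [-0.37979662  0.40922305 -2.64046843] [ 1.79791825e+02  1.73325873e-01 -6.46010969e+00]
```

View pics/a.png

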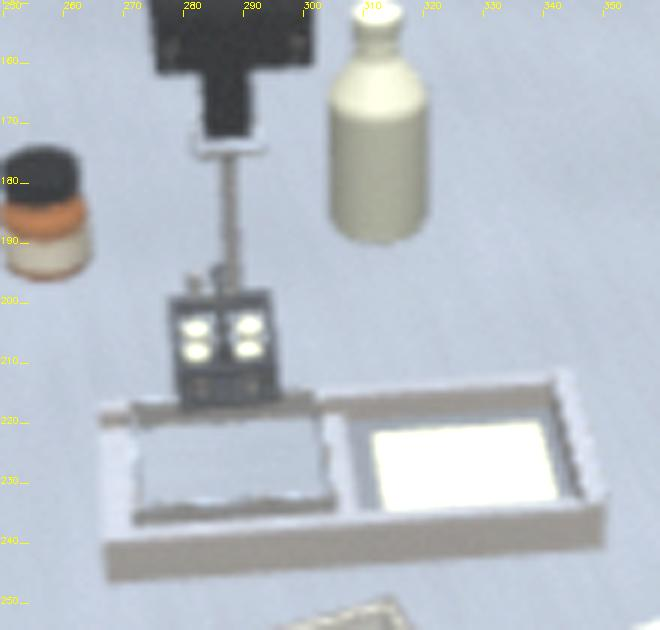

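View pics/b.png

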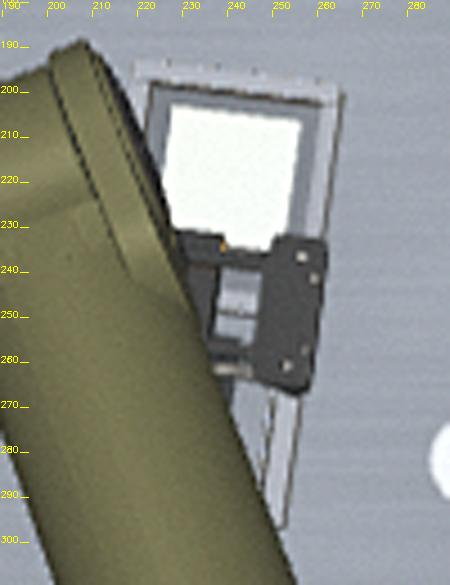

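```bash
python3 -m jog '[[[0,0,0.3,-0.1,-0.1,1,1],[0,0,0,0,0,1.5,1],[0,0,0,0,0,1.2,1],[0,0,0,0,0,0.8,1],[0,0,0,0,0,0.3,1]]]'; python3 - <<'E'
from h import *
im=snap('side','s11.png'); o=arm.get_obs();print(o['tool_pos'],o['ft_force'],np.degrees(o['tcp_rot']))
E
python3 crop.py s11.png 250 160 360 255 6 a.png
```

```text
t: 13.9
tool_pos: [0.5032, 0.1972, 0.2278]
tcp_rot: [-3.141, -0.003, -0.119]
ft_force: [-0.6, -0.5, -2.6]
grip_width: 0.016
[0.50310749 0.19710931 0.22764541] [-0.72147132 -0.10755831 -3.49757752] [-1.79954282e+02 -1.56772005e-01 -6.81313874e+00]
```

View pics/a.png

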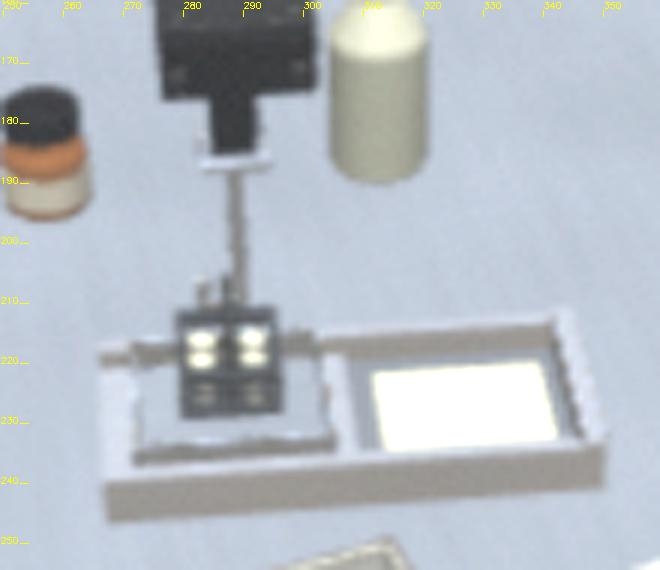

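```bash
python3 -m jog '[[[0,0,0,0,0,0.5,1],[0,0,0,0,0,0.4,1],[0,0,0,0,0,0.4,1],[0,0,0,0,0,0.3,1],[0,0,0,0,0,0.3,1]]]'; python3 - <<'E'
from h import *
im=snap('side','s12.png'); o=arm.get_obs();print(o['tool_pos'],o['ft_force'],np.degrees(o['tcp_rot']))
E
python3 crop.py s12.png 250 160 360 255 6 a.png
```

```text
t: 14.45
tool_pos: [0.5048, 0.1978, 0.2092]
tcp_rot: [-3.138, -0.006, -0.119]
ft_force: [0.6, 0.2, -1.3]
grip_width: 0.0158
[0.50451285 0.19761667 0.20867749] [ 0.39368199  0.32518111 -2.89088556] [-179.84354692   -0.33462395   -6.81599207]
```

View pics/a.png

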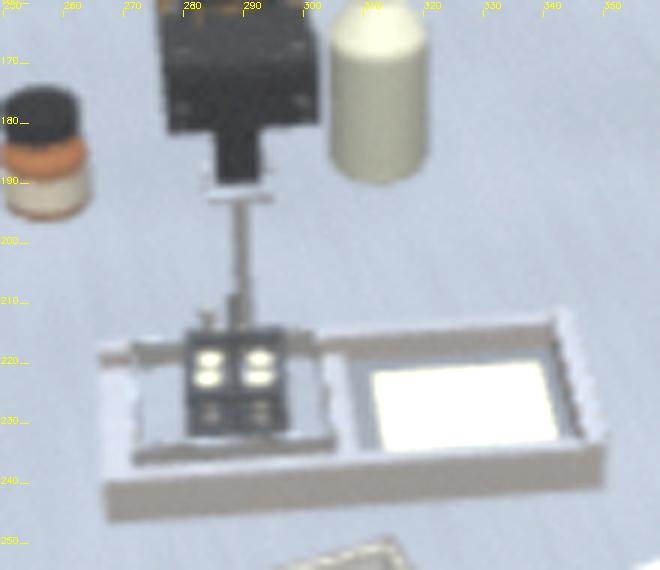

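```bash
python3 -m jog '[[[0,0.3,0,-0.15,0,0.4,1],[0,0,0,-0.1,0,0.4,1],[0,0,0,-0.1,0,0.4,1],[0,0,0,-0.1,0,0.3,1]]]'; python3 - <<'E'
from h import *
im=snap('side','s13.png'); o=arm.get_obs();print(o['tool_pos'],o['ft_force'],np.degrees(o['tcp_rot']))
E
python3 crop.py s13.png 250 160 360 255 6 a.png
```

```text
t: 14.9
tool_pos: [0.501, 0.1983, 0.1936]
tcp_rot: [-3.138, -0.014, -0.119]
ft_force: [0.8, 0.8, -2.4]
grip_width: 0.0156
[0.50046376 0.19818627 0.19305099] [-0.75561975 -0.45147303 -2.30121607] [-179.80212795   -0.74849936   -6.826382  ]
```

View pics/a.png

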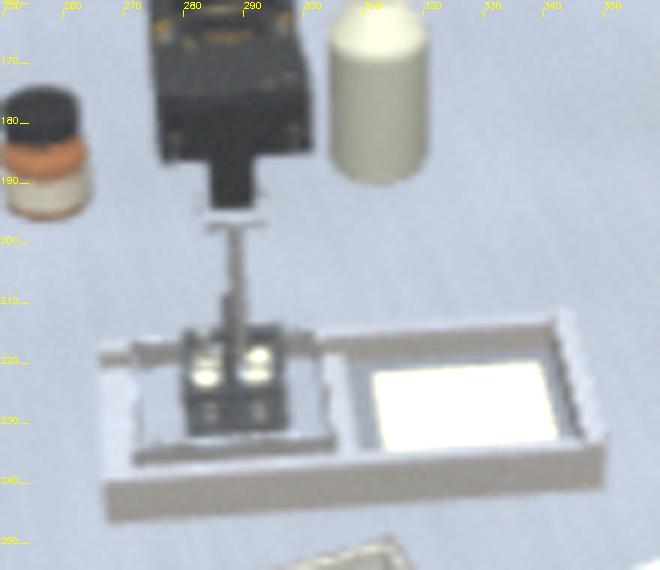

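```bash
python3 -m jog '[[[0,0.7,0,0.5,0,0,1],[0,0,0,0.7,0,0,1],[0,0,0,0.7,0,0,1],[0,0,0,0.5,0,0,1]]]'; python3 - <<'E'
from h import *
im=snap('side','s14.png'); o=arm.get_obs();print(o['tool_pos'],o['ft_force'],np.degrees(o['tcp_rot']))
E
python3 crop.py s14.png 250 160 360 255 6 a.png
```

```text
t: 15.35
tool_pos: [0.5251, 0.1955, 0.1933]
tcp_rot: [-3.138, -0.025, -0.118]
ft_force: [-0.0, 0.0, -1.3]
grip_width: 0.0159
[0.52592969 0.19527826 0.19338812] [ 0.52426864  0.38738219 -0.8955569 ] [-179.807476     -1.48323089   -6.7974274 ]
```

View pics/a.png

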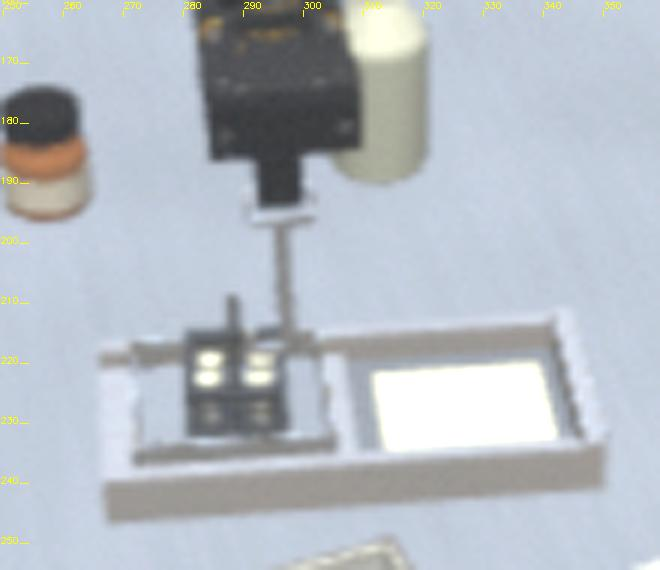

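```bash
python3 -m jog '[[[0,0,0,0.3,0,-0.5,1],[0,0,0,0.1,0,-1.5,1],[0,0,0,0,0,-2.5,1],[0,0,0,0,0,-3.5,1],[0,-0.5,0,0,0,-3.5,1],[0,-0.5,0,0,0,-2.5,1],[0,-0.5,0,0,0,-1,1]]]'; python3 - <<'E'
from h import *
im=snap('side','s15.png'); o=arm.get_obs();print(o['tool_pos'],o['ft_force'],np.degrees(o['tcp_rot']))
E
python3 crop.py s15.png 250 120 360 255 5 a.png; python3 plan.py .5496 -.3416 .335 1.9 1 4
```

```text
t: 16.1
tool_pos: [0.5266, 0.1937, 0.3487]
tcp_rot: [3.142, 0.005, -0.12]
ft_force: [1.0, -0.4, -1.6]
grip_width: 0.0158
[0.52719907 0.19369769 0.34968944] [ 1.74145024 -0.14127686  0.67820647] [-179.95110951    0.20211282   -6.88935375]
t 16.15 pos [0.5272 0.1937 0.3497] rot [-180.     0.2   -6.9] F [ 1.7 -0.1  0.7] w 0.0159 rows needed 14
[[0.0, 0.0, -0.6, 0.62, 3.78, 0.1, 1.0], [0.0, 0.0, -0.6, 0.58, 3.78, 0.1, 1.0], [0.0, 0.0, -0.6, 0.54, 3.79, 0.1, 1.0], [0.0, 0.0, -0.6, 0.5, 3.79, 0.1, 1.0], [0.0, 0.0, -0.6, 0.46, 3.8, 0.1, 1.0], [0.0, 0.0, -0.6, 0.42, 3.8, 0.1, 1.0], [0.0, 0.0, -0.6, 0.38, 3.81, 0.1, 1.0], [0.0, 0.0, -0.7, 0.34, 3.81, 0.1, 1.0]]
```

View pics/a.png

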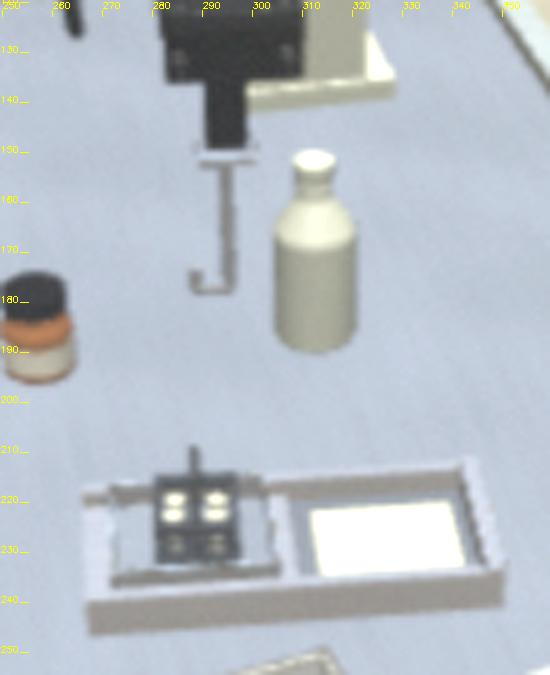

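```bash
python3 -m jog '[[[0,0,-0.6,0.6,2,0,1],[0,0,-0.6,0.6,3.8,0.1,1],[0,0,-0.6,0.5,3.8,0.1,1],[0,0,-0.6,0.5,3.8,0.1,1],[0,0,-0.6,0.5,3.8,0.1,1],[0,0,-0.6,0.4,3.8,0.1,1],[0,0,-0.6,0.4,3.8,0.1,1],[0,0,-0.6,0.3,3.8,0.1,1]]]';python3 plan.py .5496 -.3416 .335 1.9 1 4
```

```text
t: 16.95
tool_pos: [0.5442, -0.096, 0.3399]
tcp_rot: [-3.137, 0.003, -0.017]
ft_force: [0.8, -0.0, -2.2]
grip_width: 0.0159
t 16.95 pos [ 0.5442 -0.096   0.3399] rot [-179.8    0.2   -1. ] F [ 0.8 -0.  -2.2] w 0.0159 rows needed 7
[[0.0, 0.0, -0.4, 0.14, 3.51, 0.05, 1.0], [0.0, 0.0, -0.4, 0.11, 3.51, 0.06, 1.0], [-0.1, 0.0, -0.4, 0.09, 3.51, 0.05, 1.0], [0.0, 0.0, -0.4, 0.06, 3.51, 0.06, 1.0], [-0.1, 0.1, -0.4, 0.04, 3.51, 0.06, 1.0], [0.0, 0.0, -0.4, 0.01, 3.51, 0.07, 1.0], [-0.1, 0.1, -0.5, -0.01, 3.5, 0.07, 1.0]]
```

```bash
python3 -m jog '[[[0,0,-0.4,0.1,3.7,0,1],[0,0,-0.4,0.1,3.7,0,1],[0,0,-0.4,0.1,3.7,0,1],[0,0,-0.4,0.1,3.7,0,1],[0,0,-0.4,0,3.2,0,1],[0,0,-0.4,0,2.2,0,1],[0,0,-0.4,0,1.2,0,1]]]';python3 plan.py .5496 -.3416 .335 1.9 1 4
```

```text
t: 17.65
tool_pos: [0.5449, -0.3237, 0.3362]
tcp_rot: [-3.139, 0.006, 0.028]
ft_force: [-0.0, 0.1, -0.7]
grip_width: 0.0158
t 17.65 pos [ 0.5449 -0.3237  0.3362] rot [-179.8    0.3    1.6] F [-0.   0.1 -0.7] w 0.0158 rows needed 1
[[-0.2, 0.3, -0.3, 0.42, 1.81, 0.12, 1.0]]
```

```bash
python3 -m jog '[[[-0.1,0.3,-0.3,0.4,1.5,0.5,1],[0,0,0,0.1,0.3,0.5,1],[0,0,0,0,0,0.5,1]]]';python3 plan.py .5496 -.3416 .29 1.9 1 4;
```

```text
t: 17.95
tool_pos: [0.5492, -0.3451, 0.3195]
tcp_rot: [3.141, 0.002, 0.029]
ft_force: [0.9, -0.4, -2.5]
grip_width: 0.0161
t 17.95 pos [ 0.5492 -0.3451  0.3195] rot [1.8e+02 1.0e-01 1.7e+00] F [ 0.9 -0.4 -2.5] w 0.0161 rows needed 1
[[0.0, 0.1, -0.2, 0.06, -0.35, 2.95, 1.0]]
```

```bash
python3 -m jog '[[[0,0,0,0.05,-0.25,1.5,1],[0,0,0,0,-0.1,1.5,1],[0,0,0,0,0,1.5,1],[0,0,0,0,0,0.5,1]]]';python3 plan.py .5496 -.3416 .25 1.9 1 4;python3 - <<'E'
from h import *
im=snap('side','s16.png'); o=arm.get_obs();print(o['tool_pos'],o['ft_force'],np.degrees(o['tcp_rot']))
E
python3 crop.py s16.png 310 240 400 350 6 a.png
```

```text
t: 18.35
tool_pos: [0.5499, -0.3369, 0.2638]
tcp_rot: [-3.138, 0.004, 0.033]
ft_force: [-0.2, 0.5, -2.2]
grip_width: 0.0157
t 18.35 pos [ 0.5499 -0.3369  0.2638] rot [-179.8    0.2    1.9] F [-0.2  0.5 -2.2] w 0.0157 rows needed 1
[[-0.2, 0.2, 0.0, -0.04, 0.47, 1.38, 1.0]]
[ 0.54991495 -0.33679025  0.26365006] [-0.1845454   0.47406976 -2.34434978] [-179.79672448    0.2435014     1.9064234 ]
```

View pics/a.png

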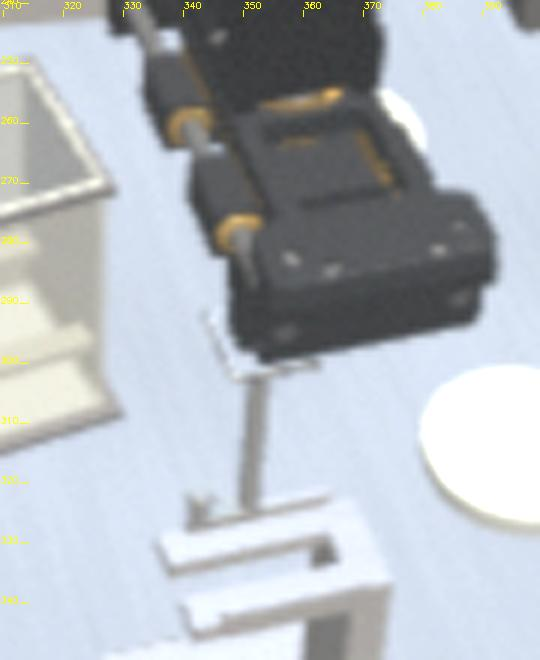

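```bash
python3 -m jog '[[[-0.2,0.2,0,0,0.4,0,1],[0,0,0,0,0.05,0,1]]]';python3 plan.py .5496 -.3416 .25 1.9 1 4; python3 -m jog '[[[0,0,0,0,0,0.3,1]]]';python3 plan.py .5496 -.3416 .25 1.9 1 4;
```

```text
t: 18.6
tool_pos: [0.5503, -0.341, 0.2636]
tcp_rot: [3.141, 0.001, 0.034]
ft_force: [-0.2, -0.5, -1.6]
grip_width: 0.0159
t 18.6 pos [ 0.5503 -0.341   0.2636] rot [180.   0.   2.] F [-0.2 -0.5 -1.6] w 0.0159 rows needed 1
[[0.0, 0.0, 0.1, -0.08, 0.05, 1.36, 1.0]]
t: 18.7
tool_pos: [0.5507, -0.3416, 0.2615]
tcp_rot: [3.14, -0.001, 0.034]
ft_force: [-0.1, -0.7, -1.5]
grip_width: 0.016
t 18.7 pos [ 0.5507 -0.3416  0.2615] rot [ 1.799e+02 -1.000e-01  2.000e+00] F [-0.1 -0.7 -1.5] w 0.016 rows needed 1
[[0.1, -0.1, 0.1, -0.11, -0.01, 1.15, 1.0]]
```

```bash
python3 -m jog '[[[0,0,0,-0.1,0,1,1],[0,0,0,0,0,1.4,1],[0,0,0,0,0,1.4,1],[0,0,0,0,0,1.4,1],[0,0,0,0,0,1.4,1],[0,0,0,0,0,1,1]]]';python3 plan.py .5496 -.3416 .1437 1.9 1 4;python3 - <<'E'
from h import *
im=snap('side','s17.png'); o=arm.get_obs();print(o['tool_pos'],o['ft_force'],np.degrees(o['tcp_rot']))
E
python3 crop.py s17.png 310 260 400 370 6 a.png
```

```text
t: 19.3
tool_pos: [0.5498, -0.3424, 0.1797]
tcp_rot: [3.14, -0.002, 0.033]
ft_force: [-0.8, 0.3, -0.7]
grip_width: 0.0161
t 19.3 pos [ 0.5498 -0.3424  0.1797] rot [ 1.799e+02 -1.000e-01  1.900e+00] F [-0.8  0.3 -0.7] w 0.0161 rows needed 1
[[0.1, -0.1, 0.0, -0.02, -0.08, 3.6, 1.0]]
[ 0.54901886 -0.34175046  0.17797493] [-1.18432675  1.08559638 -2.69148636] [1.79958309e+02 4.82579394e-03 1.91697746e+00]
```

View pics/a.png

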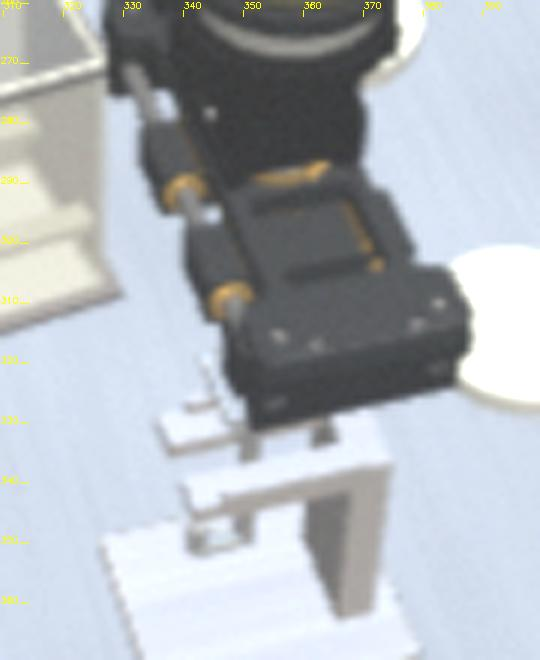

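Rod is between the prongs (foot at about (345,350), through the fork). Lower on.

```bash
python3 -m jog '[[[0,0,0,0,0,0.8,1],[0,0,0,0,0,0.8,1],[0,0,0,0,0,0.7,1],[0,0,0,0,0,0.4,1],[0,0,0,0,0,0.2,1]]]';python3 plan.py .5496 -.3416 .1437 1.9 1 4
```

```text
t: 19.85
tool_pos: [0.5494, -0.342, 0.1466]
tcp_rot: [3.14, -0.0, 0.034]
ft_force: [0.2, 0.1, -2.1]
grip_width: 0.0156
t 19.85 pos [ 0.5494 -0.342   0.1466] rot [179.9  -0.    1.9] F [ 0.2  0.1 -2.1] w 0.0156 rows needed 1
[[0.1, 0.0, 0.0, 0.02, -0.04, 0.29, 1.0]]
```

```bash
python3 -m jog '[[[0,0,0,0,0,0.2,1],[0,0,0,0,0,0.15,1],[0,0,0,0,0,0.1,1]]]';python3 plan.py .5496 -.3416 .1437 1.9 1 4
```

```text
t: 20.15
tool_pos: [0.5497, -0.3422, 0.1437]
tcp_rot: [3.141, -0.001, 0.034]
ft_force: [-2.8, 2.7, 6.6]
grip_width: 0.0153
t 20.15 pos [ 0.5497 -0.3422  0.1437] rot [ 1.799e+02 -1.000e-01  1.900e+00] F [-2.8  2.7  6.6] w 0.0153 rows needed 1
[[0.1, -0.1, 0.0, 0.0, -0.07, 0.0, 1.0]]
```

```bash
python3 -m jog '[[[0,0,0,0,0,-0.05,3],[0,0,0,0,0,0,5],[0,0,0,0,0,0,6]]]';  python3 -m jog '[[[0,0,0,0,0,-0.5,6],[0,0,0,0,0,-2,6],[0,0,0,0,0,-3,6],[0,0,0,0,0,-3,6],[0,0,0,0,0,-2,6]]]';python3 - <<'E'
from h import *
im=snap('side','s18.png'); o=arm.get_obs();print(o['tool_pos'],o['ft_force'],np.degrees(o['tcp_rot']))
E
python3 crop.py s18.png 310 240 400 390 5 a.png
```

```text
t: 20.45
tool_pos: [0.5507, -0.3431, 0.1454]
tcp_rot: [3.139, -0.004, 0.034]
ft_force: [0.5, -1.5, 0.2]
grip_width: 0.0321
t: 20.95
tool_pos: [0.5488, -0.3417, 0.2511]
tcp_rot: [3.141, 0.001, 0.033]
ft_force: [0.9, -0.7, 0.5]
grip_width: 0.0594
[ 0.54995039 -0.3426504   0.25443224] [ 1.56469717 -0.66227575  2.11948488] [ 1.79827631e+02 -1.61250954e-01  1.90404957e+00]
```

View pics/a.png

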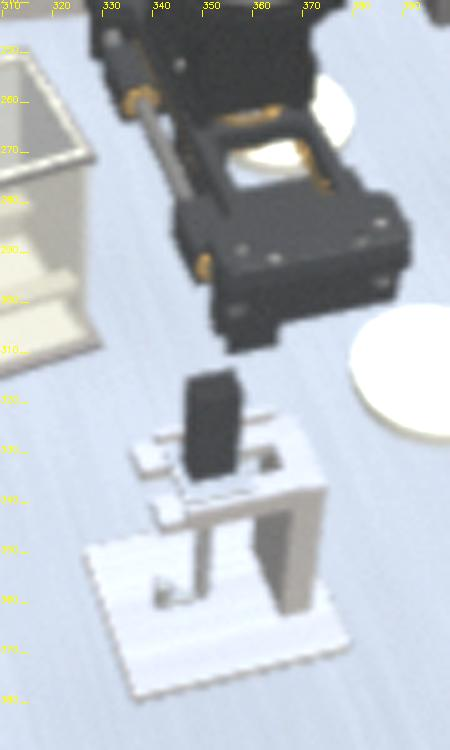

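```bash
python3 plan.py .408 .2077 .2 -6.8 0 4.6
```

```text
t 21.0 pos [ 0.55   -0.3427  0.2544] rot [179.8  -0.2   1.9] F [ 1.6 -0.7  2.1] w 0.0598 rows needed 13
[[0.0, 0.0, 0.7, -0.95, -4.27, 0.4, 0.0], [0.0, 0.0, 0.7, -1.0, -4.26, 0.4, 0.0], [0.0, 0.0, 0.7, -1.06, -4.24, 0.4, 0.0], [0.0, 0.0, 0.7, -1.11, -4.23, 0.4, 0.0], [0.0, 0.0, 0.7, -1.16, -4.22, 0.4, 0.0], [0.0, 0.0, 0.7, -1.21, -4.2, 0.41, 0.0], [0.0, 0.0, 0.6, -1.26, -4.19, 0.4, 0.0], [0.0, 0.0, 0.7, -1.31, -4.17, 0.41, 0.0]]
```

```bash
python3 -m jog '[[[0,0,0.7,-0.6,-2.5,0,0],[0,0,0.7,-1,-4.3,0,0],[0,0,0.7,-1,-4.2,0,0],[0,0,0.7,-1.1,-4.2,0,0],[0,0,0.7,-1.2,-4.2,0,0],[0,0,0.7,-1.2,-4.2,0,0],[0,0,0.6,-1.3,-4.2,0.1,0],[0,0,0.7,-1.3,-4.2,0.2,0]]]'; python3 plan.py .408 .2077 .2 -6.8 0 4.6
```

```text
t: 21.8
tool_pos: [0.4665, -0.0199, 0.2505]
tcp_rot: [3.132, -0.013, -0.081]
ft_force: [1.7, 1.0, 0.4]
grip_width: 0.005
t 21.8 pos [ 0.4665 -0.0199  0.2505] rot [179.5  -0.7  -4.7] F [1.7 1.  0.4] w 0.005 rows needed 6
[[0.1, -0.1, 0.4, -1.29, -3.71, 0.79, 0.0], [0.1, -0.1, 0.3, -1.31, -3.7, 0.8, 0.0], [0.1, -0.1, 0.4, -1.33, -3.69, 0.81, 0.0], [0.1, -0.1, 0.3, -1.36, -3.68, 0.82, 0.0], [0.1, -0.2, 0.4, -1.38, -3.67, 0.83, 0.0], [0.0, -0.1, 0.3, -1.4, -3.66, 0.83, 0.0]]
```

```bash
python3 -m jog '[[[0.1,-0.1,0.4,-1.3,-3.7,0.5,0],[0.1,-0.1,0.4,-1.3,-3.7,0.8,0],[0.1,-0.1,0.4,-1.3,-3.7,0.8,0],[0.1,-0.1,0.3,-1.3,-3.7,0.8,0],[0.1,-0.1,0.3,-1.3,-3.0,0.8,0],[0,0,0,-1,-2,0.5,0]]]'; python3 plan.py .408 .2077 .15 -6.8 0 4.6
```

```text
t: 22.4
tool_pos: [0.4077, 0.1957, 0.2081]
tcp_rot: [-3.134, -0.01, -0.11]
ft_force: [0.7, 0.1, 0.4]
grip_width: 0.0004
t 22.4 pos [0.4077 0.1957 0.2081] rot [-179.5   -0.6   -6.3] F [0.7 0.1 0.4] w 0.0004 rows needed 2
[[-0.2, -0.3, 0.2, -0.08, -0.58, 2.91, 0.0], [-0.3, -0.3, 0.3, -0.07, -0.58, 2.91, 0.0]]
```

```bash
python3 -m jog '[[[-0.2,-0.3,0.2,0,-0.5,2,0],[-0.2,-0.3,0.2,0,-0.3,3,0],[0,0,0,0,0,2,0],[0,0,0,0,0,1,0]]]'; python3 plan.py .408 .2077 .049 -6.8 0 4.6; python3 - <<'E'
from h import *
snap('side','s19.png');snap('top','t19.png'); o=arm.get_obs();print(o['tool_pos'],o['ft_force'],np.degrees(o['tcp_rot']))
E
python3 crop.py s19.png 220 120 360 260 4.2 a.png; python3 crop.py t19.png 190 180 290 310 4.5 b.png
```

```text
t: 22.8
tool_pos: [0.4084, 0.2098, 0.1272]
tcp_rot: [-3.136, -0.003, -0.11]
ft_force: [-0.2, 0.2, 0.6]
grip_width: 0.0005
t 22.8 pos [0.4084 0.2098 0.1272] rot [-1.797e+02 -1.000e-01 -6.300e+00] F [-0.2  0.2  0.6] w 0.0005 rows needed 2
[[-0.2, -0.1, 0.3, -0.02, 0.13, 3.91, 0.0], [-0.1, 0.0, 0.2, -0.01, 0.11, 3.91, 0.0]]
[0.40827678 0.20939234 0.12747197] [ 0.52323779 -0.82506812 -0.24210118] [-1.79714139e+02 -1.08328732e-01 -6.31235484e+00]
```

View pics/a.png

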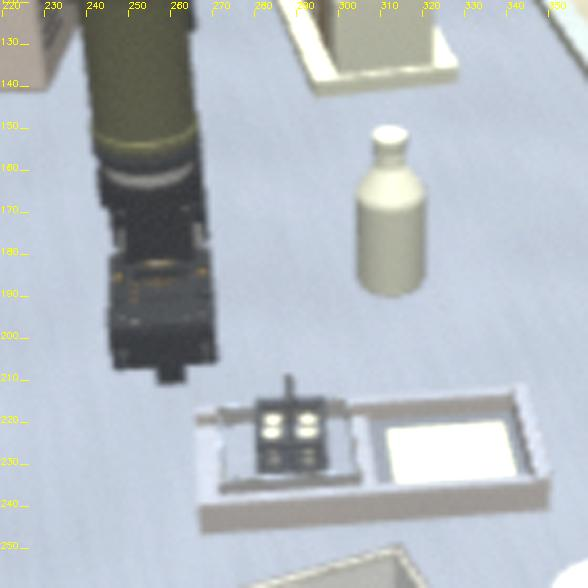

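View pics/b.png

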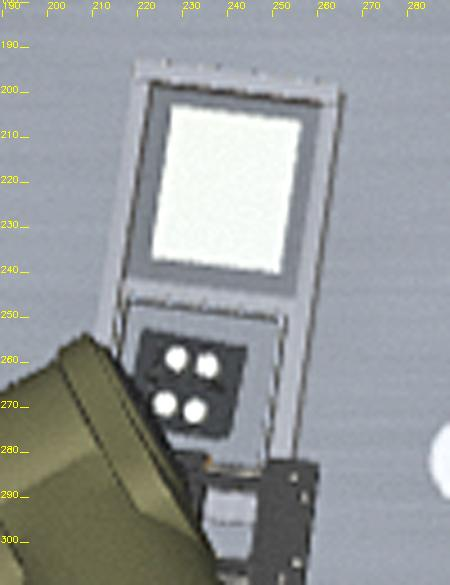

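```bash
python3 - <<'E'
from h import *
print(proj('top',[[.4913,.1978,.05],[.4913,.1978,.021]]).round(1), atz('top',(229.5,264.8),.05))
E
python3 -m jog '[[[-0.1,0,0.3,0,0.1,1.5,0],[-0.1,0,0.2,0,0.1,2,0],[0,0,0,0,0,2,0],[0,0,0,0,0,1.2,0],[0,0,0,0,0,0.5,0],[0,0,0,0,0,0,0]]]'; python3 plan.py .408 .2077 .049 -6.8 0 4.6
```

```text
[[232.5 267.1]
 [233.7 268.4]] [0.49749982 0.20584529 0.05      ]
t: 23.5
tool_pos: [0.4141, 0.2098, 0.0602]
tcp_rot: [-3.131, -0.011, -0.122]
ft_force: [0.7, -0.2, 0.5]
grip_width: 0.0002
t 23.5 pos [0.4141 0.2098 0.0602] rot [-179.4   -0.6   -7. ] F [ 0.7 -0.2  0.5] w 0.0002 rows needed 1
[[-0.6, -0.6, -0.2, -0.6, 0.29, 1.11, 0.0]]
```

```bash
python3 - <<'E'
from fit import *
a,b=.028,.032
ob=[('top',(a,b,.052),(220.6,252.8)),('top',(a,-b,.052),(244.4,256.6)),('top',(-a,-b,.052),(239.5,277.3)),
('side',(-a,-.023,.021),(280.9,232.1)),('side',(a,-.023,.021),(297.5,231.9))]
rep('basket',ob,[.49,.2,-.1])
for n in('top','side'):
    snap(n,'x.png')
    for th in('basket','tray','tray_center','basket_bail'):
        print(n,th,[(px(q['xy']).round(1),round(q['conf'],2)) for q in arm.tip_of(n,th)[:1]])
print(proj('side',[[.4913,.1978,.021],[.4913,.1978,.018]]).round(1))
E
```

```text
basket None [0.4974 0.2038] yaw -10.68 max res 0.4 [[0.1, -0.4], [-0.4, 0.2], [0.3, -0.2], [-0.3, 0.2], [-0.0, -0.0]]
basket top [0.4971 0.2037] yaw -10.62 max res 0.38 
basket side [0.4987 0.204 ] yaw -12.41 max res 0.13 
top basket [(array([231.8, 266. ]), 0.82)]
top tray [(array([235.3, 265. ]), 0.65)]
top tray_center [(array([229.6, 267.1]), 0.73)]
top basket_bail []
side basket [(array([291.9, 224.5]), 0.69)]
side tray [(array([296.1, 442.6]), 0.17)]
side tray_center [(array([289.1, 226.4]), 0.69)]
side basket_bail [(array([289.3, 207.5]), 0.82)]
[[287.6 229.2]
 [287.6 229.9]]
```

```bash
python3 -m jog '[[[0,0,0,-0.3,0,-2,0],[0,0,0,0,0,-4,0],[0,0,0,0,0,-4.5,0],[0,0,0,0,0,-4.5,0],[0,0,0,0,0,-3,2]]]'; python3 plan.py .55 -.342 .255 1.9 6 4.6
```

```text
t: 24.5
tool_pos: [0.4051, 0.2063, 0.2414]
tcp_rot: [-3.14, -0.003, -0.122]
ft_force: [0.8, 0.7, -0.2]
grip_width: 0.0032
t 24.5 pos [0.4051 0.2063 0.2414] rot [-179.9   -0.2   -7. ] F [ 0.8  0.7 -0.2] w 0.0032 rows needed 13
[[0.0, 0.0, -0.7, 1.62, 4.05, -0.11, 6.0], [0.0, 0.0, -0.7, 1.57, 4.07, -0.11, 6.0], [0.0, 0.0, -0.7, 1.52, 4.09, -0.11, 6.0], [0.0, 0.0, -0.7, 1.47, 4.11, -0.11, 6.0], [0.0, 0.0, -0.7, 1.42, 4.12, -0.11, 6.0], [0.0, 0.0, -0.7, 1.37, 4.14, -0.11, 6.0], [0.0, 0.0, -0.7, 1.32, 4.16, -0.11, 6.0], [0.0, 0.0, -0.7, 1.27, 4.17, -0.1, 6.0]]
```

Basket sits ~6 mm off in each of x and y, so I'll re-hook it and centre it better.

```bash
python3 -m jog '[[[0,0,-0.7,1,2.5,-0.1,6],[0,0,-0.7,1.6,4.1,-0.1,6],[0,0,-0.7,1.5,4.1,-0.1,6],[0,0,-0.7,1.5,4.1,-0.1,6],[0,0,-0.7,1.4,4.1,-0.1,6],[0,0,-0.7,1.4,4.1,-0.1,6],[0,0,-0.7,1.3,4.2,-0.1,6],[0,0,-0.7,1.3,4.2,-0.1,6]]]'; python3 plan.py .55 -.342 .255 1.9 6 4.6
```

```text
t: 25.3
tool_pos: [0.4976, -0.1174, 0.256]
tcp_rot: [-3.127, -0.018, -0.004]
ft_force: [0.4, 0.2, 0.6]
grip_width: 0.0581
t 25.3 pos [ 0.4976 -0.1174  0.256 ] rot [-179.2   -1.1   -0.2] F [0.4 0.2 0.6] w 0.0581 rows needed 6
[[-0.1, -0.2, -0.4, 0.89, 3.74, -0.02, 6.0], [-0.1, -0.2, -0.3, 0.86, 3.75, -0.02, 6.0], [-0.2, -0.2, -0.4, 0.84, 3.75, -0.01, 6.0], [-0.1, -0.2, -0.3, 0.81, 3.76, 0.0, 6.0], [-0.2, -0.1, -0.4, 0.8, 3.76, 0.0, 6.0], [-0.1, -0.2, -0.3, 0.76, 3.76, 0.01, 6.0]]
```

```bash
python3 -m jog '[[[-0.1,-0.2,-0.4,0.9,3.8,0,6],[-0.1,-0.2,-0.4,0.9,3.8,0,6],[-0.1,-0.2,-0.4,0.8,3.8,0,6],[-0.1,-0.2,-0.4,0.8,3.6,0,6],[-0.1,-0.1,-0.2,0.8,2.6,0,6],[0,0,0,0.6,1.2,0,6],[0,0,0,0.1,0.4,0,6]]]'; python3 plan.py .55 -.342 .22 1.9 6 4.6
```

```text
t: 26.0
tool_pos: [0.5491, -0.3231, 0.2547]
tcp_rot: [-3.141, -0.003, 0.024]
ft_force: [0.1, 0.5, -0.2]
grip_width: 0.0598
t 26.0 pos [ 0.5491 -0.3231  0.2547] rot [-180.    -0.2    1.4] F [ 0.1  0.5 -0.2] w 0.0598 rows needed 1
[[0.0, -0.2, -0.5, 0.03, 1.9, 3.47, 6.0]]
```

```bash
python3 -m jog '[[[0,0,-0.3,0,1.5,0.5,6],[0,0,-0.2,0,0.2,1.5,6],[0,0,0,0,0,1,6]]]'; python3 plan.py .55 -.342 .144 1.9 6 4.6
```

```text
t: 26.3
tool_pos: [0.5501, -0.3398, 0.2238]
tcp_rot: [-3.141, -0.004, 0.033]
ft_force: [-0.4, 0.1, -0.8]
grip_width: 0.0602
t 26.3 pos [ 0.5501 -0.3398  0.2238] rot [-179.9   -0.2    1.9] F [-0.4  0.1 -0.8] w 0.0602 rows needed 2
[[0.0, -0.1, 0.0, -0.03, 0.12, 3.99, 6.0], [-0.1, -0.1, 0.0, -0.01, 0.11, 3.99, 6.0]]
```

```bash
python3 -m jog '[[[0,-0.1,0,0,0.1,1.5,6],[0,-0.1,0,0,0.1,2.5,6],[0,0,0,0,0,2,6],[0,0,0,0,0,1,6],[0,0,0,0,0,0.5,6]]]'; python3 plan.py .55 -.342 .144 1.9 6 4.6
```

```text
t: 26.8
tool_pos: [0.5503, -0.3343, 0.1411]
tcp_rot: [-3.134, 0.002, 0.039]
ft_force: [-0.3, -0.5, 0.6]
grip_width: 0.0603
t 26.8 pos [ 0.5503 -0.3343  0.1411] rot [-1.796e+02  1.000e-01  2.200e+00] F [-0.3 -0.5  0.6] w 0.0603 rows needed 1
[[-0.4, 0.1, 0.3, -0.06, 0.77, -0.29, 6.0]]
```

```bash
python3 -m jog '[[[-0.3,0.1,0.3,-0.1,0.6,-0.2,6],[0,0,0,0,0.1,0,4]]]'; python3 plan.py .55 -.342 .144 1.9 6 4.6;  python3 -m jog '[[[0,0,0,0,0,0,1],[0,0,0,0,0,0,1],[0,0,0,0,0,0,1],[0,0,0,0,0,0,1],[0,0,0,0,0,0,1]]]' 40;python3 plan.py .55 -.342 .144 1.9 6 4.6
```

```text
t: 27.0
tool_pos: [0.5497, -0.3406, 0.1428]
tcp_rot: [-3.139, 0.001, 0.035]
ft_force: [-0.9, -0.4, 0.3]
grip_width: 0.0571
t 27.0 pos [ 0.5497 -0.3406  0.1428] rot [-179.8    0.     2. ] F [-0.9 -0.4  0.3] w 0.0571 rows needed 1
[[-0.2, 0.0, 0.1, 0.02, 0.14, -0.12, 6.0]]
t: 27.5
tool_pos: [0.551, -0.3423, 0.146]
tcp_rot: [-3.141, -0.004, 0.034]
ft_force: [0.7, 0.6, -0.4]
grip_width: 0.02
t 27.5 pos [ 0.551  -0.3423  0.146 ] rot [-180.    -0.2    2. ] F [ 0.7  0.6 -0.4] w 0.02 rows needed 1
[[0.0, -0.2, 0.1, -0.1, -0.03, 0.2, 6.0]]
```

```bash
python3 -m jog '[[[0,0,0,0,0,0,1],[0,0,0,0,0,0,1],[0,0,0,0,0,0,1]]]' 40; python3 -m jog '[[[0,0,0,0,0,-1,1],[0,0,0,0,0,-2,1],[0,0,0,0,0,-3.5,1],[0,0,0,0,0,-4.2,1],[0,0,0,0,0,-4.2,1],[0,0,0,0,0,-3,1],[0,0,0,0,0,-1,1]]]';  python3 plan.py .526 .199 .33 -9 1 4.2
```

```text
t: 27.8
tool_pos: [0.551, -0.3422, 0.1461]
tcp_rot: [-3.141, -0.004, 0.034]
ft_force: [0.7, -0.2, -0.0]
grip_width: 0.0157
t: 28.5
tool_pos: [0.5481, -0.3407, 0.3407]
tcp_rot: [-3.138, 0.003, 0.033]
ft_force: [-0.4, -0.2, -1.5]
grip_width: 0.0157
t 28.5 pos [ 0.5481 -0.3407  0.3407] rot [-179.8    0.2    1.9] F [-0.4 -0.2 -1.5] w 0.0157 rows needed 13
[[0.0, 0.0, 0.8, -0.03, -4.15, 0.1, 1.0], [0.0, 0.0, 0.8, -0.09, -4.15, 0.1, 1.0], [0.0, 0.0, 0.8, -0.15, -4.15, 0.1, 1.0], [0.0, 0.0, 0.9, -0.21, -4.15, 0.1, 1.0], [0.0, 0.0, 0.8, -0.27, -4.15, 0.1, 1.0], [0.0, 0.0, 0.9, -0.33, -4.14, 0.1, 1.0], [0.0, 0.0, 0.8, -0.39, -4.14, 0.1, 1.0], [0.0, 0.0, 0.9, -0.45, -4.13, 0.1, 1.0]]
```

```bash
python3 -m jog '[[[0,0,0.7,0,-2.5,0,1],[0,0,0.7,0,-4.2,0,1],[0,0,0.7,-0.1,-4.2,0,1],[0,0,0.7,-0.1,-4.2,0,1],[0,0,0.7,-0.2,-4.2,0,1],[0,0,0.7,-0.2,-4.2,0,1],[0,0,0.7,-0.3,-4.2,0,1],[0,0,0.7,-0.3,-4.2,0,1]]]'; python3 plan.py .527 .1953 .33 -6.8 1 4.2
```

```text
t: 29.3
tool_pos: [0.5367, -0.0199, 0.3356]
tcp_rot: [3.139, 0.011, -0.086]
ft_force: [0.5, 0.4, -2.7]
grip_width: 0.0158
t 29.3 pos [ 0.5367 -0.0199  0.3356] rot [179.9   0.6  -4.9] F [ 0.5  0.4 -2.7] w 0.0158 rows needed 6
[[0.0, 0.1, 0.3, -0.47, -3.56, 0.09, 1.0], [0.0, 0.1, 0.3, -0.49, -3.56, 0.09, 1.0], [0.0, 0.1, 0.3, -0.51, -3.55, 0.09, 1.0], [0.1, 0.1, 0.3, -0.52, -3.55, 0.08, 1.0], [0.0, 0.1, 0.3, -0.54, -3.55, 0.09, 1.0], [0.1, 0.1, 0.4, -0.56, -3.55, 0.09, 1.0]]
```

```bash
python3 -m jog '[[[0,0.1,0.3,-0.5,-3.6,0,1],[0,0.1,0.3,-0.5,-3.6,0,1],[0,0.1,0.3,-0.5,-3.6,0,1],[0,0.1,0.3,-0.5,-3.3,0,1],[0,0.1,0.3,-0.4,-2.4,0,1],[0,0,0,-0.3,-1.2,0.3,1],[0,0,0,-0.1,-0.4,0.5,1]]]'; python3 plan.py .527 .1953 .27 -6.8 1 4.2
```

```text
t: 30.0
tool_pos: [0.5195, 0.1777, 0.3201]
tcp_rot: [3.137, 0.012, -0.102]
ft_force: [0.3, 0.3, -2.2]
grip_width: 0.016
t 30.0 pos [0.5195 0.1777 0.3201] rot [179.7   0.7  -5.8] F [ 0.3  0.3 -2.2] w 0.016 rows needed 2
[[0.1, 0.3, 0.5, 0.31, -0.92, 2.5, 1.0], [0.2, 0.4, 0.5, 0.29, -0.92, 2.5, 1.0]]
```

```bash
python3 -m jog '[[[0.1,0.3,0.5,0.5,-1.3,0.5,1],[0.2,0.3,0.4,0.3,-0.3,1.5,1],[0,0,0,0,0,1.5,1],[0,0,0,0,0,0.8,1]]]'; python3 plan.py .527 .1953 .25 -6.8 1 4.2
```

```text
t: 30.4
tool_pos: [0.5311, 0.1902, 0.2737]
tcp_rot: [3.141, -0.0, -0.125]
ft_force: [-0.1, -0.1, -1.1]
grip_width: 0.0156
t 30.4 pos [0.5311 0.1902 0.2737] rot [180.   -0.   -7.1] F [-0.1 -0.1 -1.1] w 0.0156 rows needed 1
[[0.0, 0.0, -0.3, -0.47, -0.46, 2.37, 1.0]]
```

```bash
python3 -m jog '[[[0,0,-0.2,-0.4,-0.5,1,1],[0,0,0,0,0,1,1],[0,0,0,0,0,0.4,1]]]'; python3 plan.py .527 .1953 .195 -6.8 1 4.2;python3 - <<'E'
from h import *
im=snap('side','s20.png'); o=arm.get_obs();print(o['tool_pos'],o['ft_force'],np.degrees(o['tcp_rot']))
E
python3 crop.py s20.png 250 150 360 255 6 a.png
```

```text
t: 30.7
tool_pos: [0.5281, 0.1939, 0.2472]
tcp_rot: [3.14, 0.0, -0.125]
ft_force: [-1.4, -0.5, -0.7]
grip_width: 0.0157
t 30.7 pos [0.5281 0.1939 0.2472] rot [179.9   0.   -7.2] F [-1.4 -0.5 -0.7] w 0.0157 rows needed 2
[[0.0, 0.0, -0.2, -0.07, -0.07, 2.61, 1.0], [0.1, 0.0, -0.2, -0.06, -0.06, 2.61, 1.0]]
[0.52790833 0.19407046 0.24683702] [-1.49954874 -0.3158266  -1.77070148] [ 1.79903114e+02  3.30744147e-02 -7.15215765e+00]
```

View pics/a.png

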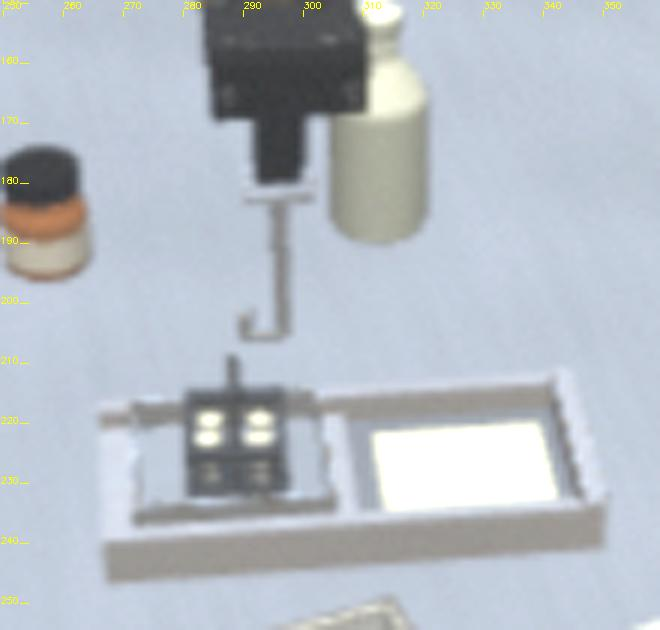

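```bash
python3 -m jog '[[[0,0,-0.2,0,-0.1,1,1],[0,0,0,0,0,1.2,1],[0,0,0,0,0,0.8,1]]]'; python3 plan.py .528 .1953 .195 -6.8 1 4.2;python3 - <<'E'
from h import *
im=snap('side','s21.png'); o=arm.get_obs();print(o['tool_pos'],o['ft_force'],np.degrees(o['tcp_rot']))
E
python3 crop.py s21.png 250 150 360 255 6 a.png
```

```text
t: 31.05
tool_pos: [0.5292, 0.1954, 0.2164]
tcp_rot: [-3.141, -0.002, -0.121]
ft_force: [-0.4, -0.4, -1.2]
grip_width: 0.0155
t 31.05 pos [0.5292 0.1954 0.2164] rot [-1.8e+02 -1.0e-01 -6.9e+00] F [-0.4 -0.4 -1.2] w 0.0155 rows needed 1
[[0.0, -0.1, -0.1, -0.13, 0.03, 2.14, 1.0]]
[0.52847109 0.19522117 0.21511176] [-1.59279956  0.352534   -2.78135361] [ 1.79961107e+02 -3.29386884e-02 -6.93620251e+00]
```

View pics/a.png

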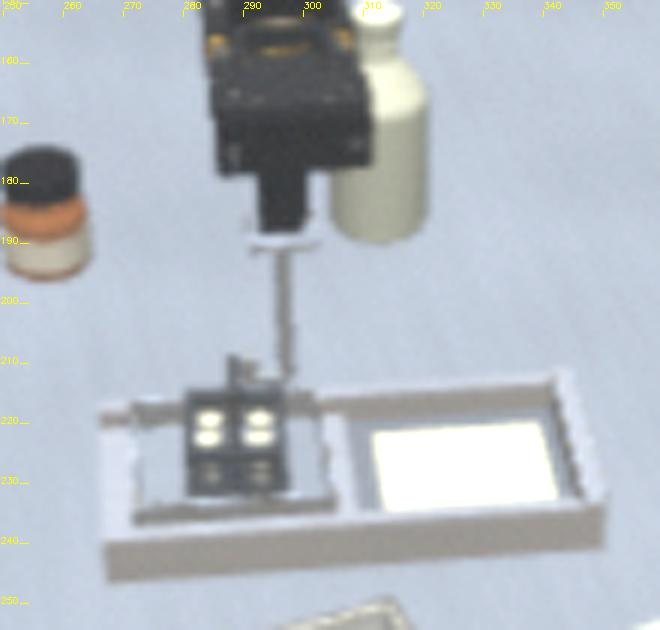

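```bash
python3 -m jog '[[[0,0,0,0.3,0,0.4,1],[0,0,0,0,0,0.8,1],[0,0,0,0,0,0.6,1],[0,0,0,0,0,0.2,1]]]'; python3 - <<'E'
from h import *
im=snap('side','s22.png'); o=arm.get_obs();print(o['tool_pos'],o['ft_force'],np.degrees(o['tcp_rot']))
E
python3 crop.py s22.png 250 150 360 255 6 a.png
```

```text
t: 31.5
tool_pos: [0.532, 0.1947, 0.1933]
tcp_rot: [3.141, -0.001, -0.121]
ft_force: [-0.0, -0.3, -1.9]
grip_width: 0.0159
[0.53184379 0.19474307 0.19321843] [-0.04228136  0.65787081 -2.50340803] [ 1.79938916e+02 -3.59927695e-02 -6.93994684e+00]
```

View pics/a.png

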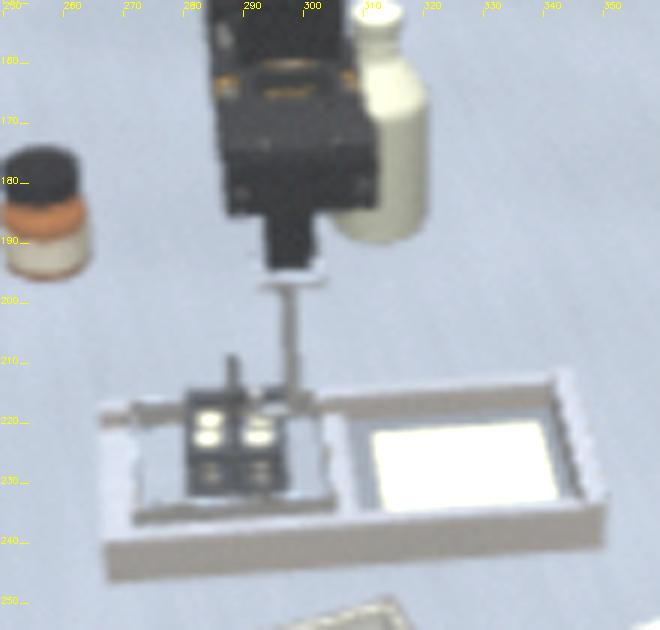

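```bash
python3 -m jog '[[[0,0,0,-0.6,0,-0.15,1],[0,0,0,-0.7,0,0,1],[0,0,0,-0.7,0,0,1],[0,0,0,-0.5,0,0,1]]]'; python3 - <<'E'
from h import *
im=snap('side','s23.png'); o=arm.get_obs();print(o['tool_pos'],o['ft_force'],np.degrees(o['tcp_rot']))
E
python3 crop.py s23.png 250 150 360 255 6 a.png
```

```text
t: 31.95
tool_pos: [0.5058, 0.1979, 0.1955]
tcp_rot: [3.141, -0.002, -0.122]
ft_force: [1.0, -0.9, -1.1]
grip_width: 0.016
[0.50517376 0.19814426 0.19554211] [-0.10927394  0.20611229 -0.34635157] [ 1.79987939e+02 -5.70961571e-02 -6.95441992e+00]
```

View pics/a.png

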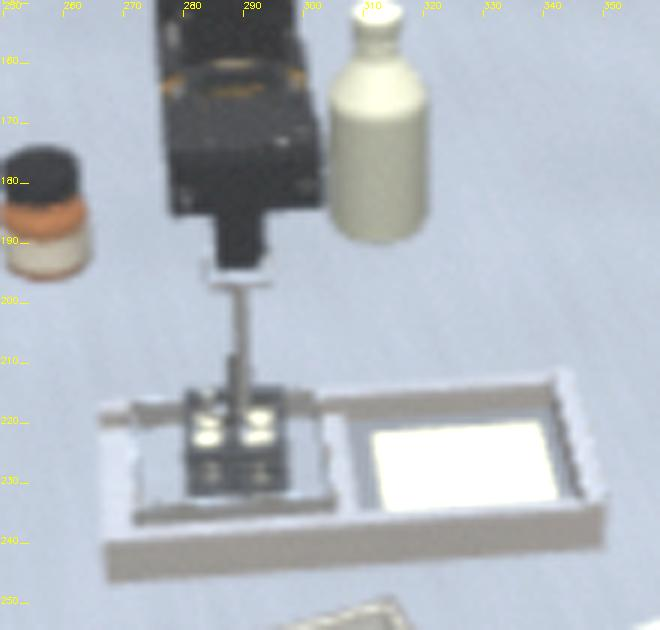

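```bash
python3 -m jog '[[[0,0,0,0,0,-0.6,1],[0,0,0,0,0,-0.8,1],[0,0,0,0,0,-0.8,1],[0,0,0,0,0,-0.6,1],[0,0,0,-0.1,0.1,-0.2,1],[0,0,0,-0.2,0.25,0,1],[0,0,0,-0.1,0.2,0,1]]]'; python3 plan.py .499 .192 .224 -6.8 1; python3 - <<'E'
from h import *
im=snap('side','s24.png'); o=arm.get_obs();print(o['tool_pos'],o['ft_force'],np.degrees(o['tcp_rot']))
E
python3 crop.py s24.png 250 150 360 255 6 a.png
```

```text
t: 32.7
tool_pos: [0.5005, 0.1931, 0.229]
tcp_rot: [-3.141, -0.002, -0.121]
ft_force: [-0.2, 0.1, -2.0]
grip_width: 0.0157
t 32.7 pos [0.5005 0.1931 0.229 ] rot [-1.8e+02 -1.0e-01 -6.9e+00] F [-0.2  0.1 -2. ] w 0.0157 rows needed 1
[[0.0, -0.1, -0.1, -0.14, 0.13, 0.5, 1.0]]
[0.50034869 0.19263901 0.22893701] [-0.08508493 -1.38850024 -1.56336199] [-1.79964186e+02 -1.12302450e-01 -6.96178688e+00]
```

View pics/a.png

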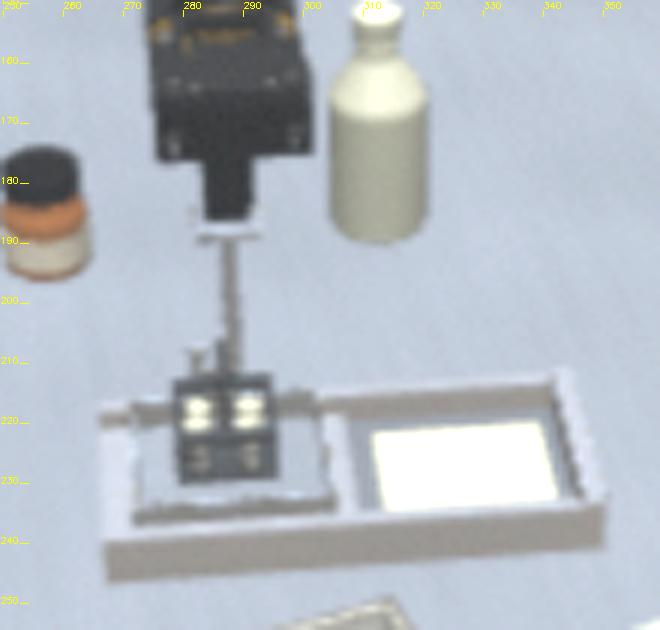

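```bash
python3 -m jog '[[[0,0,0,-0.1,0,0.5,1],[0,0,0,-0.05,0,0.4,1],[0,0,0,-0.05,0,0.4,1],[0,0,0,0,0,0.4,1],[0,0,0,0,0,0.4,1]]]'; python3 plan.py .499 .192 .195 -6.8 1;
```

```text
t: 33.25
tool_pos: [0.4981, 0.1927, 0.2058]
tcp_rot: [-3.141, -0.002, -0.122]
ft_force: [-0.3, -0.1, -3.8]
grip_width: 0.0157
t 33.25 pos [0.4981 0.1927 0.2058] rot [-1.8e+02 -1.0e-01 -7.0e+00] F [-0.3 -0.1 -3.8] w 0.0157 rows needed 1
[[0.0, -0.1, -0.2, 0.1, 0.06, 1.08, 1.0]]
```

```bash
python3 -m jog '[[[0,0,0,0,0,0.4,1],[0,0,0,0,0,0.4,1],[0,0,0,0,0,0.1,1]]]'; python3 - <<'E'
from h import *
im=snap('side','s25.png'); o=arm.get_obs();print(o['tool_pos'],o['ft_force'],np.degrees(o['tcp_rot']))
E
python3 crop.py s25.png 250 150 360 255 6 a.png
```

```text
t: 33.55
tool_pos: [0.4981, 0.1927, 0.1956]
tcp_rot: [3.141, -0.002, -0.122]
ft_force: [0.3, 0.1, -2.1]
grip_width: 0.0159
[0.49808336 0.19269408 0.1956041 ] [ 0.2365412  -1.31715601 -1.57314323] [ 1.79993643e+02 -9.32363413e-02 -6.96970577e+00]
```

View pics/a.png

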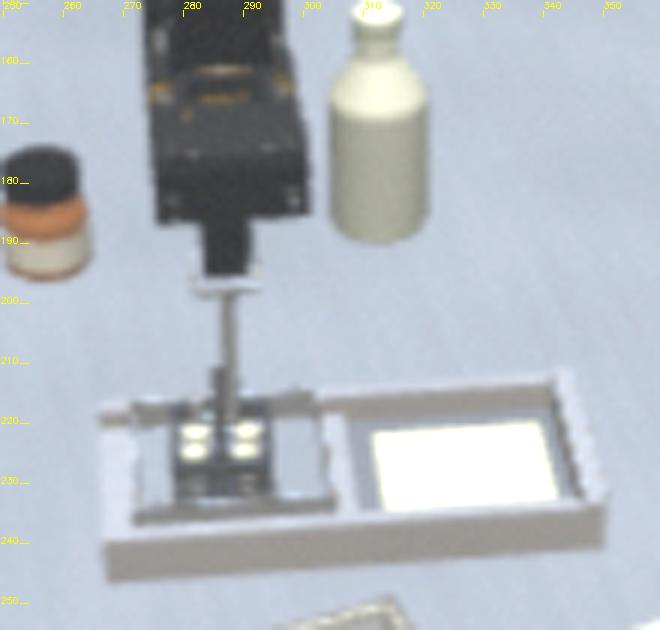

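```bash
python3 -m jog '[[[0,0,0,0.5,0,0,1],[0,0,0,0.7,0,0,1],[0,0,0,0.7,0,0,1],[0,0,0,0.7,0,0,1],[0,0,0,0.1,0,0,1]]]'; python3 - <<'E'
from h import *
im=snap('side','s26.png'); o=arm.get_obs();print(o['tool_pos'],o['ft_force'],np.degrees(o['tcp_rot']))
E
python3 crop.py s26.png 250 150 360 255 6 a.png
```

```text
t: 34.1
tool_pos: [0.5279, 0.1894, 0.1962]
tcp_rot: [-3.141, -0.003, -0.121]
ft_force: [-0.0, -0.5, -1.6]
grip_width: 0.016
[0.52761156 0.18941704 0.1961767 ] [ 1.12576258  0.21683087 -1.66112205] [-1.79971120e+02 -1.47729792e-01 -6.95235495e+00]
```

View pics/a.png

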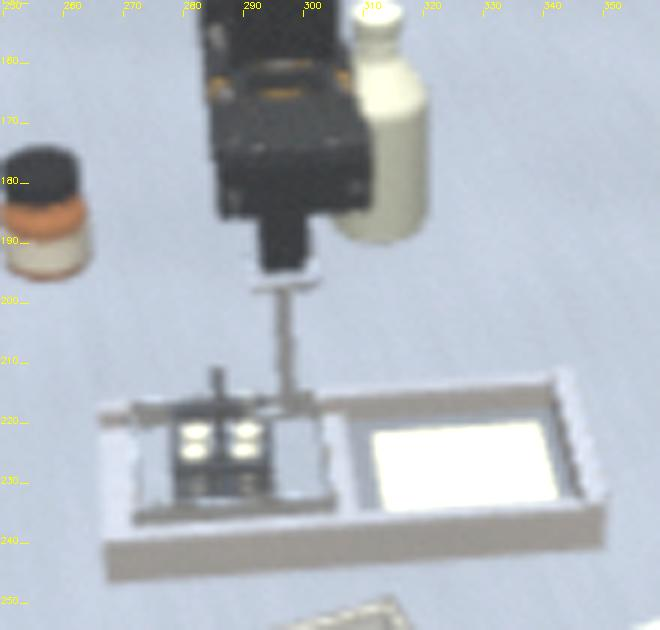

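```bash
python3 -m jog '[[[0,0,0,0.2,0,-1,1],[0,0,0,0,0,-2.5,1],[0,0,0,0,0,-4,1],[0,0,0,0,0,-4,1],[0,0,0,0,0.5,-3,1],[0,0,-0.5,0.2,2.5,-1,1],[0,0,-0.6,0.6,3.8,0,1],[0,0,-0.6,0.6,3.8,0,1]]]'; python3 - <<'E'
from h import *
snap('side','s27.png');snap('top','t27.png'); o=arm.get_obs();print(o['tool_pos'],o['ft_force'],np.degrees(o['tcp_rot']))
E
python3 crop.py s27.png 260 195 320 250 10 a.png; python3 crop.py t27.png 200 235 270 305 8 b.png
```

```text
t: 34.95
tool_pos: [0.5306, 0.0869, 0.3618]
tcp_rot: [-3.139, -0.003, -0.077]
ft_force: [0.7, -0.4, -1.4]
grip_width: 0.0158
[0.53123578 0.07990178 0.36234255] [ 0.00612679 -1.34806711  0.09522516] [-179.945872     -0.25096062   -5.13137138]
```

View pics/a.png

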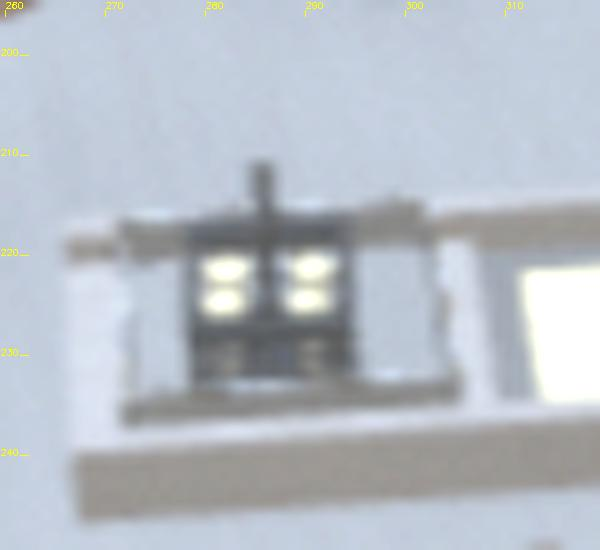

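View pics/b.png

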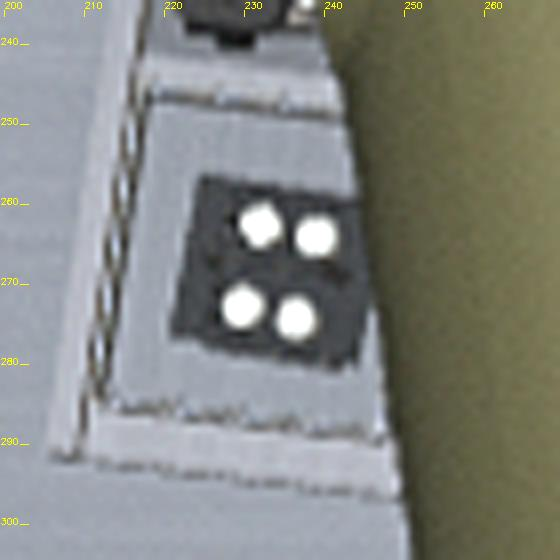

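```bash
python3 - <<'E'
from fit import *
a,b=.028,.032
ob=[('top',(a,b,.052),(224.5,256.4)),('top',(-a,b,.052),(221,276.4)),('top',(-a,-b,.052),(243.9,280.5)),
('side',(-a,-.023,.021),(278.7,233)),('side',(a,-.023,.021),(295.1,232))]
rep('basket',ob,[.49,.2,-.1])
a,b,z=.055,.05,.04
tr=[('top',(-a,b,z),(211.5,285)),('top',(a,b,z),(217.8,246.2)),('top',(a,-b,z),(252.8,250)),('top',(-a,-b,z),(248,289.3)),
('side',(-a,b,z),(271.5,217)),('side',(a,b,z),(301.5,215)),('side',(a,-b,z),(305,232.5)),('side',(-a,-b,z),(271.8,235.5))]
rep('tray',tr,[.5,.2,-.1])
E
```

```text
basket None [0.4879 0.1933] yaw -9.3 max res 2.02 [[-0.3, -0.3], [-0.7, 0.2], [0.0, -0.1], [-0.2, 1.8], [0.3, 2.0]]
basket top [0.4877 0.1924] yaw -9.55 max res 0.38 
basket side [0.489  0.2035] yaw -7.72 max res 0.24 
tray None [0.4916 0.1983] yaw -6.64 max res 1.22 [[-0.1, 0.5], [-0.7, -0.8], [0.9, -0.4], [0.4, 0.4], [-1.2, -0.1], [1.0, -0.3], [0.3, 0.1], [-0.5, -0.5]]
tray top [0.4915 0.1986] yaw -6.76 max res 0.83 
tray side [0.4915 0.1974] yaw -6.24 max res 1.28
```

```bash
python3 plan.py .5505 -.342 .345 1.9 1 4
```

```text
t 35.05 pos [0.5312 0.0799 0.3623] rot [-179.9   -0.3   -5.1] F [ 0.  -1.3  0.1] w 0.0157 rows needed 11
[[0.0, 0.0, -0.6, 0.52, 3.8, 0.16, 1.0], [0.0, 0.0, -0.6, 0.48, 3.81, 0.16, 1.0], [0.0, 0.0, -0.6, 0.44, 3.82, 0.16, 1.0], [0.0, 0.0, -0.7, 0.4, 3.82, 0.15, 1.0], [0.0, 0.0, -0.6, 0.35, 3.82, 0.16, 1.0], [0.0, 0.0, -0.7, 0.31, 3.83, 0.15, 1.0], [0.0, -0.1, -0.6, 0.26, 3.83, 0.16, 1.0], [0.0, 0.0, -0.7, 0.22, 3.83, 0.15, 1.0]]
```

```bash
python3 -m jog '[[[0,0,-0.6,0.4,2.5,0,1],[0,0,-0.6,0.5,3.8,0.1,1],[0,0,-0.6,0.5,3.8,0.1,1],[0,0,-0.6,0.4,3.8,0.2,1],[0,0,-0.6,0.4,3.8,0.2,1],[0,0,-0.6,0.3,3.8,0.2,1],[0,0,-0.6,0.3,3.8,0.2,1],[0,0,-0.6,0.2,3.8,0.2,1]]]'; python3 plan.py .5505 -.342 .345 1.9 1 4
```

```text
t: 35.85
tool_pos: [0.5496, -0.2126, 0.3546]
tcp_rot: [-3.13, -0.013, 0.014]
ft_force: [0.7, 0.7, -0.8]
grip_width: 0.0158
t 35.85 pos [ 0.5496 -0.2126  0.3546] rot [-179.4   -0.7    0.8] F [ 0.7  0.7 -0.8] w 0.0158 rows needed 4
[[-0.2, -0.2, -0.3, -0.03, 3.24, 0.2, 1.0], [-0.1, -0.2, -0.3, -0.04, 3.24, 0.21, 1.0], [-0.2, -0.2, -0.2, -0.06, 3.24, 0.22, 1.0], [-0.1, -0.1, -0.3, -0.07, 3.23, 0.24, 1.0]]
```

```bash
python3 -m jog '[[[-0.2,-0.2,-0.3,0,3.4,0.3,1],[-0.2,-0.2,-0.3,0,3.2,0.5,1],[-0.1,-0.1,-0.2,0,2.4,0.8,1],[0,0,-0.2,0,1.3,1,1],[0,0,-0.1,0,0.6,1,1],[0,0,0,0,0.2,1,1]]]'; python3 plan.py .5505 -.342 .265 1.9 1 4
```

```text
t: 36.45
tool_pos: [0.5518, -0.3327, 0.3099]
tcp_rot: [3.14, -0.007, 0.028]
ft_force: [0.2, -0.0, -0.9]
grip_width: 0.016
t 36.45 pos [ 0.5518 -0.3327  0.3099] rot [179.9  -0.4   1.6] F [ 0.2 -0.  -0.9] w 0.016 rows needed 2
[[0.0, -0.2, -0.1, -0.09, 0.46, 2.24, 1.0], [0.1, -0.2, -0.2, -0.09, 0.46, 2.25, 1.0]]
```

```bash
python3 -m jog '[[[0,-0.3,-0.2,-0.1,0.7,1.2,1],[0,-0.1,-0.1,0,0.1,1.5,1],[0,0,0,0,0,1,1],[0,0,0,0,0,0,1]]]'; python3 plan.py .5505 -.342 .262 1.9 1 4
```

```text
t: 36.85
tool_pos: [0.552, -0.3369, 0.2679]
tcp_rot: [-3.139, 0.003, 0.039]
ft_force: [-0.3, 0.4, -1.2]
grip_width: 0.0157
t 36.85 pos [ 0.552  -0.3369  0.2679] rot [-179.9    0.2    2.2] F [-0.3  0.4 -1.2] w 0.0157 rows needed 1
[[-0.1, 0.2, 0.3, -0.17, 0.51, 0.59, 1.0]]
```

```bash
python3 -m jog '[[[-0.1,0.1,0.3,-0.15,0.45,0,1],[0,0,0,0,0.05,0.1,1],[0,0,0,0,0,0.2,1]]]'; python3 plan.py .5505 -.342 .262 1.9 1 4;python3 - <<'E'
from h import *
im=snap('side','s28.png'); o=arm.get_obs();print(o['tool_pos'],o['ft_force'],np.degrees(o['tcp_rot']))
E
python3 crop.py s28.png 310 240 400 350 6 a.png
```

```text
t: 37.15
tool_pos: [0.5516, -0.3413, 0.2656]
tcp_rot: [-3.141, -0.001, 0.035]
ft_force: [0.0, -0.6, -1.1]
grip_width: 0.0156
t 37.15 pos [ 0.5516 -0.3413  0.2656] rot [-180.   -0.    2.] F [ 0.  -0.6 -1.1] w 0.0156 rows needed 1
[[0.0, 0.0, 0.1, -0.11, 0.07, 0.36, 1.0]]
[ 0.55133415 -0.3413021   0.26527693] [-0.95707204  1.13363095 -1.57843947] [-1.79964864e+02 -4.97073063e-03  1.99540277e+00]
```

View pics/a.png

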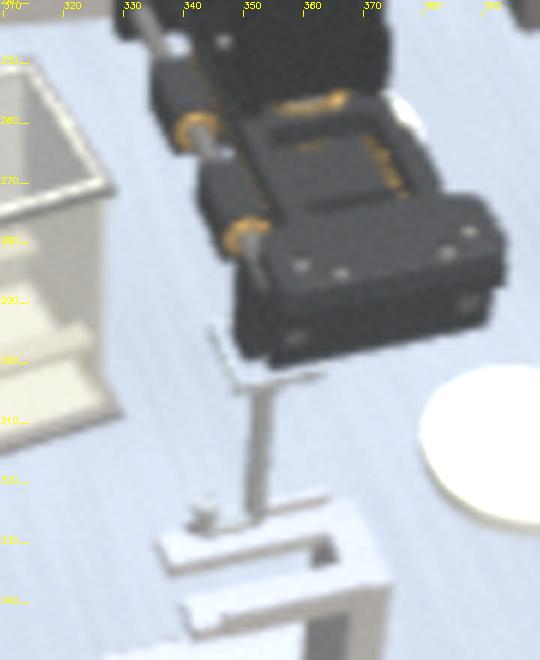

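Aligned as before; descend.

```bash
python3 -m jog '[[[0,0,0,-0.1,0.05,1,1],[0,0,0,0,0,1.4,1],[0,0,0,0,0,1.4,1],[0,0,0,0,0,1.4,1],[0,0,0,0,0,1.4,1],[0,0,0,0,0,1,1]]]';python3 plan.py .5508 -.3423 .146 1.9 1 4
```

```text
t: 37.8
tool_pos: [0.5504, -0.3418, 0.1834]
tcp_rot: [-3.141, -0.001, 0.035]
ft_force: [0.7, 0.4, -1.7]
grip_width: 0.0158
t 37.8 pos [ 0.5504 -0.3418  0.1834] rot [-1.8e+02 -1.0e-01  2.0e+00] F [ 0.7  0.4 -1.7] w 0.0158 rows needed 1
[[0.0, -0.1, 0.1, 0.04, 0.05, 3.74, 1.0]]
```

```bash
python3 -m jog '[[[0,0,0,0,0,0.8,1],[0,0,0,0,0,0.8,1],[0,0,0,0,0,0.8,1],[0,0,0,0,0,0.4,1],[0,0,0,0,0,0.2,1],[0,0,0,0,0,0.2,1]]]';python3 plan.py .5508 -.3423 .146 1.9 1 4
```

```text
t: 38.4
tool_pos: [0.5501, -0.3415, 0.147]
tcp_rot: [-3.141, 0.001, 0.035]
ft_force: [0.7, -0.2, -2.3]
grip_width: 0.0158
t 38.4 pos [ 0.5501 -0.3415  0.147 ] rot [-180.    0.    2.] F [ 0.7 -0.2 -2.3] w 0.0158 rows needed 1
[[0.0, 0.0, 0.1, 0.06, 0.08, 0.1, 1.0]]
```

```bash
python3 -m jog '[[[0,0,0,0.05,0,0.15,1],[0,0,0,0,0,0.1,1]]]';python3 plan.py .5508 -.3423 .146 1.9 1 4
```

```text
t: 38.6
tool_pos: [0.5504, -0.3417, 0.1461]
tcp_rot: [-3.14, 0.0, 0.035]
ft_force: [-3.1, 2.4, 6.4]
grip_width: 0.016
t 38.6 pos [ 0.5504 -0.3417  0.1461] rot [-179.9    0.     2. ] F [-3.1  2.4  6.4] w 0.016 rows needed 1
[[-0.1, 0.0, 0.1, 0.04, 0.06, 0.01, 1.0]]
```

```bash
python3 -m jog '[[[0,0,0,0,0,-0.05,3],[0,0,0,0,0,0,5],[0,0,0,0,0,0,6]]]';  python3 -m jog '[[[0,0,0,0,0,-0.5,6],[0,0,0,0,0,-2,6],[0,0,0,0,0,-3.5,6],[0,0,0,0,0,-3.5,6],[0,0,0,0,0,-2,4]]]';python3 - <<'E'
from h import *
im=snap('side','s29.png'); o=arm.get_obs();print(o['tool_pos'],o['ft_force'],np.degrees(o['tcp_rot']))
E
python3 crop.py s29.png 310 240 400 390 5 a.png;python3 plan.py .405 .207 .2 -6.8 0 4.6
```

```text
t: 38.9
tool_pos: [0.5517, -0.3425, 0.1479]
tcp_rot: [3.141, -0.003, 0.035]
ft_force: [-0.1, -0.5, 0.1]
grip_width: 0.0323
t: 39.4
tool_pos: [0.5501, -0.3413, 0.264]
tcp_rot: [-3.14, 0.003, 0.034]
ft_force: [-0.1, -0.8, -0.4]
grip_width: 0.0561
[ 0.55106683 -0.34222083  0.26693072] [ 1.34437498 -0.53029363  2.02025397] [ 1.79970119e+02 -6.22890566e-02  1.97917879e+00]
t 39.45 pos [ 0.5511 -0.3422  0.2669] rot [ 1.8e+02 -1.0e-01  2.0e+00] F [ 1.3 -0.5  2. ] w 0.0537 rows needed 13
[[0.0, 0.0, 0.7, -0.98, -4.26, 0.51, 0.0], [0.0, 0.0, 0.7, -1.03, -4.25, 0.51, 0.0], [0.0, 0.0, 0.7, -1.08, -4.24, 0.51, 0.0], [0.0, 0.0, 0.7, -1.13, -4.22, 0.51, 0.0], [0.0, 0.0, 0.7, -1.18, -4.21, 0.51, 0.0], [0.0, 0.0, 0.7, -1.24, -4.19, 0.51, 0.0], [0.0, 0.0, 0.7, -1.29, -4.18, 0.51, 0.0], [0.0, 0.0, 0.6, -1.34, -4.16, 0.51, 0.0]]
```

View pics/a.png

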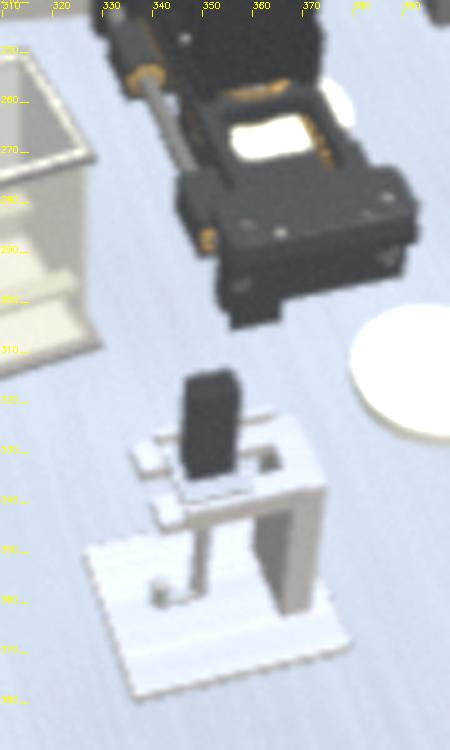

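```bash
python3 -m jog '[[[0,0,0.7,-0.6,-2.5,0,0],[0,0,0.7,-1,-4.3,0,0],[0,0,0.7,-1,-4.2,0,0],[0,0,0.7,-1.1,-4.2,0,0],[0,0,0.7,-1.2,-4.2,0,0],[0,0,0.7,-1.2,-4.2,0.1,0],[0,0,0.6,-1.3,-4.2,0.3,0],[0,0,0.7,-1.3,-4.2,0.4,0]]]'; python3 plan.py .405 .205 .2 -6.8 0 4.6
```

```text
t: 40.25
tool_pos: [0.4673, -0.0197, 0.258]
tcp_rot: [3.136, -0.009, -0.08]
ft_force: [0.5, 0.5, -0.8]
grip_width: 0.0012
t 40.25 pos [ 0.4673 -0.0197  0.258 ] rot [179.7  -0.5  -4.6] F [ 0.5  0.5 -0.8] w 0.0012 rows needed 6
[[0.1, -0.1, 0.4, -1.34, -3.66, 0.93, 0.0], [0.0, -0.1, 0.4, -1.37, -3.64, 0.94, 0.0], [0.1, -0.1, 0.4, -1.39, -3.64, 0.94, 0.0], [0.0, -0.1, 0.3, -1.41, -3.62, 0.95, 0.0], [0.1, -0.1, 0.4, -1.43, -3.62, 0.96, 0.0], [0.0, 0.0, 0.3, -1.46, -3.6, 0.96, 0.0]]
```

```bash
python3 -m jog '[[[0.1,-0.1,0.4,-1.3,-3.7,0.5,0],[0.1,-0.1,0.4,-1.4,-3.7,0.8,0],[0.1,-0.1,0.4,-1.4,-3.6,1,0],[0,-0.1,0.3,-1.4,-3.6,1,0],[0,-0.1,0.3,-1.4,-3.0,1,0],[0,0,0,-1,-2,1,0],[0,0,0,-0.3,-0.8,1,0]]]'; python3 plan.py .405 .205 .15 -6.8 0 4.6
```

```text
t: 40.95
tool_pos: [0.4007, 0.2051, 0.1946]
tcp_rot: [-3.131, -0.006, -0.105]
ft_force: [0.7, -0.7, -0.7]
grip_width: 0.0006
t 40.95 pos [0.4007 0.2051 0.1946] rot [-179.4   -0.3   -6. ] F [ 0.7 -0.7 -0.7] w 0.0006 rows needed 1
[[-0.6, -0.3, 0.8, 0.4, 0.01, 4.47, 0.0]]
```

```bash
python3 -m jog '[[[-0.4,-0.2,0.5,0.2,0.1,2,0],[-0.2,0,0.3,0.1,0.1,3,0],[0,0,0,0,0,3,0],[0,0,0,0,0,3,0],[0,0,0,0,0,1.5,0],[0,0,0,0,0,0.5,0]]]'; python3 plan.py .405 .205 .048 -6.8 0 4.6
```

```text
t: 41.55
tool_pos: [0.407, 0.2002, 0.0599]
tcp_rot: [-3.14, -0.006, -0.123]
ft_force: [-0.3, -0.2, 0.8]
grip_width: 0.0006
t 41.55 pos [0.407  0.2002 0.0599] rot [-179.9   -0.4   -7. ] F [-0.3 -0.2  0.8] w 0.0006 rows needed 1
[[-0.1, -0.4, -0.2, -0.27, -0.45, 1.19, 0.0]]
```

```bash
python3 -m jog '[[[0,-0.3,-0.2,-0.1,-0.3,0.6,0],[0,0,0,0,-0.1,0.5,0],[0,0,0,0,0,0.1,0]]]'; python3 plan.py .405 .205 .048 -6.8 0 4.6; python3 - <<'E'
from h import *
im=snap('side','s30.png')
E
python3 crop.py s30.png 230 150 340 255 6 a.png
```

```text
t: 41.85
tool_pos: [0.4079, 0.2036, 0.0479]
tcp_rot: [-3.14, -0.002, -0.121]
ft_force: [-0.4, 0.5, -1.0]
grip_width: 0.0002
t 41.85 pos [0.4079 0.2036 0.0479] rot [-1.799e+02 -1.000e-01 -6.900e+00] F [-0.4  0.5 -1. ] w 0.0002 rows needed 1
[[-0.1, -0.1, -0.1, -0.31, -0.1, -0.01, 0.0]]
```

View pics/a.png

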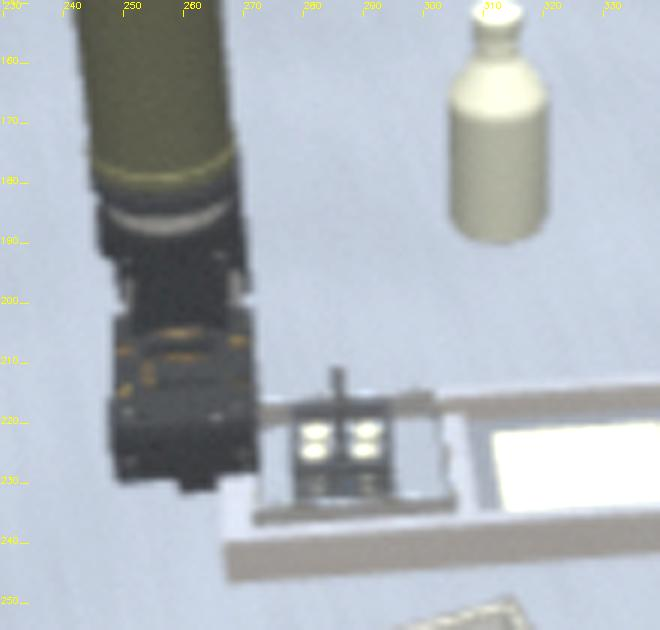

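```bash
python3 -m jog '[[[0,0,0,0.5,0,0,0],[0,0,0,0.6,0,0,0],[0,0,0,0.6,0,0,0],[0,0,0,0.6,0,0,0],[0,0,0,0.6,0,0,0]]]'; python3 plan.py .5597 .1885 .048 -6.8 0 0.8; python3 - <<'E'
from h import *
im=snap('side','s31.png')
E
python3 crop.py s31.png 230 150 340 255 6 a.png
```

```text
t: 42.4
tool_pos: [0.4366, 0.2015, 0.0496]
tcp_rot: [-3.138, 0.003, -0.12]
ft_force: [-6.9, 1.5, 6.0]
grip_width: 0.0006
t 42.4 pos [0.4366 0.2015 0.0496] rot [-179.8    0.2   -6.8] F [-6.9  1.5  6. ] w 0.0006 rows needed 16
[[0.0, 0.0, 0.0, 0.77, -0.01, 0.01, 0.0], [0.0, 0.0, 0.0, 0.77, -0.01, 0.01, 0.0], [0.0, 0.0, 0.0, 0.77, -0.01, 0.01, 0.0], [0.0, 0.0, 0.0, 0.77, -0.01, 0.01, 0.0], [0.0, 0.0, 0.0, 0.77, -0.01, 0.01, 0.0], [0.0, 0.0, 0.0, 0.78, -0.01, 0.01, 0.0], [0.0, 0.0, 0.0, 0.77, -0.01, 0.01, 0.0], [0.0, 0.0, 0.0, 0.78, -0.01, 0.01, 0.0]]
```

View pics/a.png

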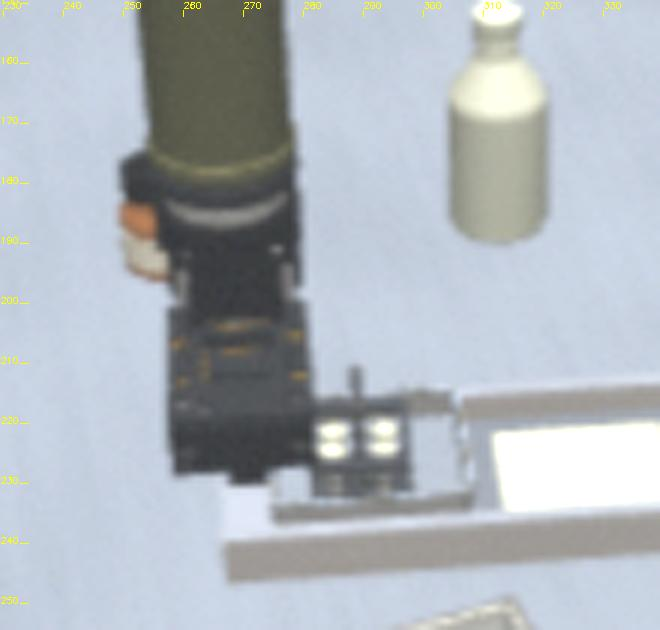

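```bash
python3 -m jog '[[[0,0,0,0.6,0,0,0],[0,0,0,0.7,0,0,0],[0,0,0,0.7,0,0,0],[0,0,0,0.7,0,0,0],[0,0,0,0.7,0,0,0],[0,0,0,0.7,0,0,0]]]'; python3 plan.py .5597 .1885 .048 -6.8 0 0.8; python3 - <<'E'
from h import *
im=snap('side','s32.png')
E
python3 crop.py s32.png 240 150 350 255 6 a.png
```

```text
t: 43.05
tool_pos: [0.4689, 0.1986, 0.0481]
tcp_rot: [-3.141, 0.027, -0.115]
ft_force: [-8.1, 0.7, 6.2]
grip_width: 0.0004
t 43.05 pos [0.4689 0.1986 0.0481] rot [-180.     1.6   -6.6] F [-8.1  0.7  6.2] w 0.0004 rows needed 12
[[0.0, 0.1, 0.0, 0.76, 0.0, -0.02, 0.0], [0.0, 0.1, 0.0, 0.76, 0.0, -0.02, 0.0], [0.0, 0.1, 0.0, 0.76, 0.0, -0.02, 0.0], [0.0, 0.1, 0.0, 0.76, 0.0, -0.02, 0.0], [0.0, 0.1, 0.0, 0.76, 0.0, -0.01, 0.0], [0.0, 0.2, 0.0, 0.76, -0.01, -0.01, 0.0], [0.0, 0.1, 0.0, 0.76, 0.0, -0.01, 0.0], [0.0, 0.2, 0.0, 0.76, -0.01, -0.01, 0.0]]
```

View pics/a.png

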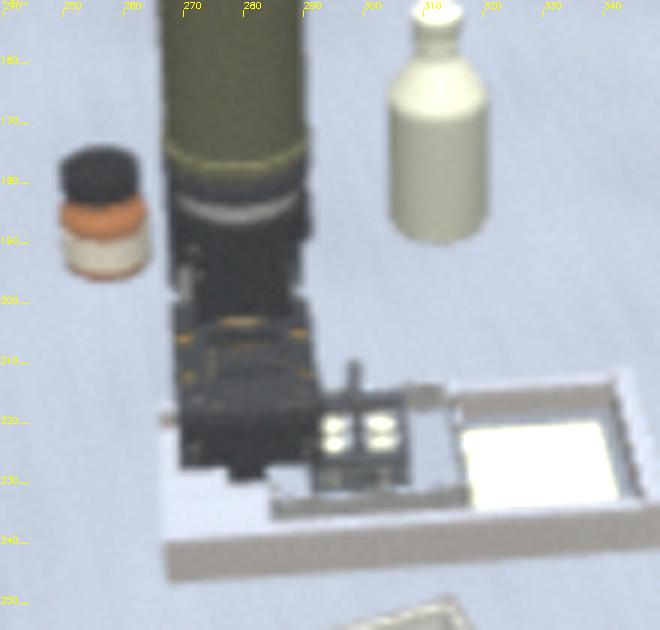

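```bash
python3 -m jog '[[[0,0.4,0,0.7,0,0,0],[0,0.4,0,0.7,0,0,0],[0,0.4,0,0.7,0,0,0],[0,0.4,0,0.7,0,0,0],[0,0.2,0,0.7,0,0,0],[0,0.2,0,0.7,0,0,0]]]'; python3 plan.py .5597 .1885 .048 -6.8 0 0.8; python3 - <<'E'
from h import *
im=snap('side','s33.png')
E
python3 crop.py s33.png 240 150 350 255 6 a.png
```

```text
t: 43.7
tool_pos: [0.5024, 0.1957, 0.0462]
tcp_rot: [3.139, 0.014, -0.111]
ft_force: [-7.2, 0.5, 5.8]
grip_width: 0.0005
t 43.7 pos [0.5024 0.1957 0.0462] rot [179.9   0.8  -6.4] F [-7.2  0.5  5.8] w 0.0005 rows needed 8
[[0.0, 0.1, 0.1, 0.72, 0.01, -0.03, 0.0], [0.0, 0.1, 0.0, 0.72, 0.01, -0.03, 0.0], [0.0, 0.1, 0.1, 0.72, 0.01, -0.03, 0.0], [0.0, 0.1, 0.0, 0.72, 0.01, -0.03, 0.0], [0.0, 0.1, 0.1, 0.72, 0.01, -0.03, 0.0], [0.0, 0.1, 0.0, 0.72, 0.0, -0.03, 0.0], [0.1, 0.1, 0.1, 0.72, 0.0, -0.02, 0.0], [0.0, 0.1, 0.0, 0.73, 0.01, -0.03, 0.0]]
```

View pics/a.png

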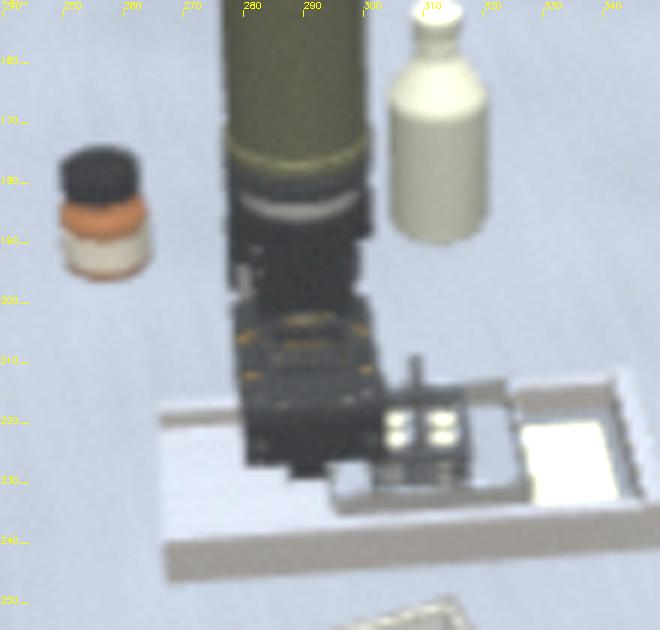

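```bash
python3 -m jog '[[[0,0.2,0.1,0.7,0,-0.05,0],[0,0.2,0,0.7,0,-0.05,0],[0,0.2,0.1,0.7,0,-0.05,0],[0,0.1,0,0.6,0,-0.05,0],[0,0.1,0.1,0.6,0,-0.05,0],[0,0.1,0,0.6,0,-0.05,0]]]'; python3 plan.py .5597 .1885 .048 -6.8 0 0.8; python3 - <<'E'
from h import *
im=snap('side','s34.png')
E
python3 crop.py s34.png 260 150 370 255 6 a.png
```

```text
t: 44.35
tool_pos: [0.5383, 0.1911, 0.0466]
tcp_rot: [3.136, 0.008, -0.115]
ft_force: [-1.9, 1.1, -1.6]
grip_width: 0.0004
t 44.35 pos [0.5383 0.1911 0.0466] rot [179.7   0.5  -6.6] F [-1.9  1.1 -1.6] w 0.0004 rows needed 3
[[0.1, 0.2, 0.1, 0.72, 0.01, -0.05, 0.0], [0.1, 0.1, 0.1, 0.72, 0.0, -0.05, 0.0], [0.1, 0.2, 0.0, 0.71, 0.0, -0.05, 0.0]]
```

View pics/a.png

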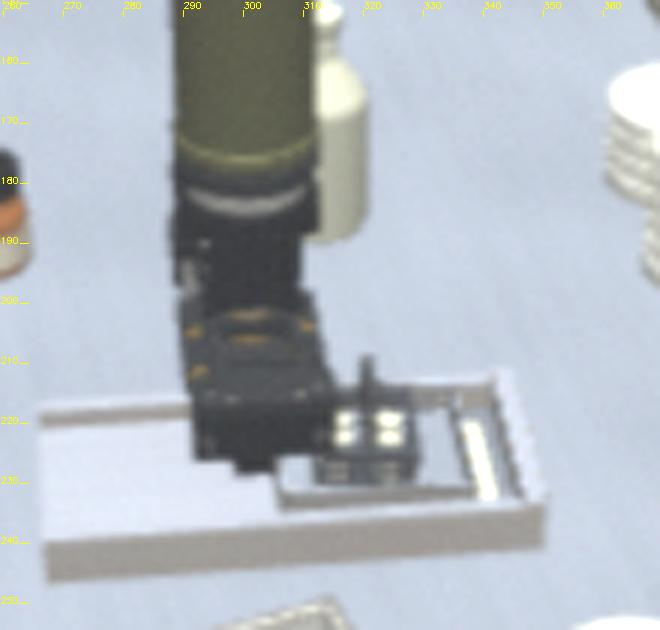

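```bash
python3 -m jog '[[[0,0.2,0.1,0.5,0,-0.03,0],[0,0.2,0,0.5,0,0,0],[0,0,0,0.4,0,0,0],[0,0,0,0.4,0,0,0]]]'; python3 plan.py .5597 .1885 .048 -6.8 0 0.8; python3 - <<'E'
from h import *
im=snap('side','s35.png')
E
python3 crop.py s35.png 260 150 370 255 6 a.png
```

```text
t: 44.8
tool_pos: [0.5578, 0.1886, 0.0468]
tcp_rot: [3.135, 0.001, -0.117]
ft_force: [-3.1, 0.3, 0.6]
grip_width: 0.0004
t 44.8 pos [0.5578 0.1886 0.0468] rot [ 1.796e+02  1.000e-01 -6.700e+00] F [-3.1  0.3  0.6] w 0.0004 rows needed 1
[[0.4, 0.1, 0.1, 0.19, -0.01, -0.12, 0.0]]
```

View pics/a.png

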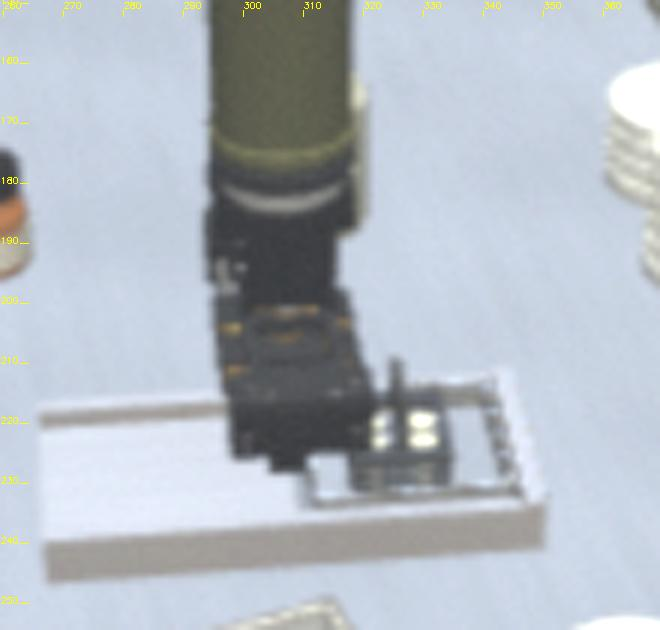

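```bash
python3 -m jog '[[[0.2,0,0,0.3,0,0,0],[0,0,0,0.3,0,0,0]]]'; python3 -m jog '[[[0,0,0,0.3,0,0,0]]]';python3 - <<'E'
from h import *
im=snap('side','s36.png'); print(arm.get_obs()['tool_pos'],arm.get_obs()['ft_force'])
E
python3 crop.py s36.png 260 150 370 255 6 a.png
```

```text
t: 45.05
tool_pos: [0.5607, 0.1885, 0.0467]
tcp_rot: [3.138, 0.01, -0.116]
ft_force: [-14.9, -0.6, 12.1]
grip_width: 0.0007
t: 45.15
tool_pos: [0.5608, 0.1885, 0.0468]
tcp_rot: [3.138, 0.017, -0.115]
ft_force: [-12.0, -0.3, 9.5]
grip_width: 0.0004
[0.56087043 0.18847206 0.04679881] [-12.19411427   0.43301361   8.77046797]
```

View pics/a.png

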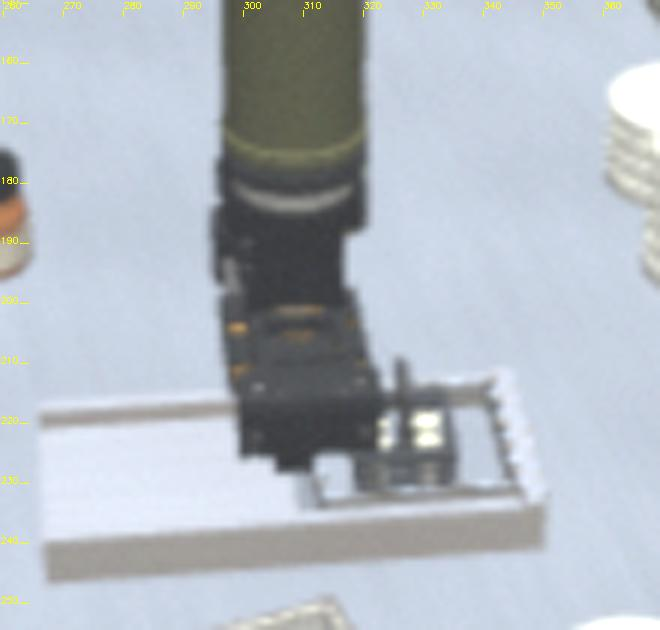

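```bash
python3 -m jog '[[[0,0,0,-0.6,0,0,0],[0,0,0,-1.5,0,-0.5,0],[0,0,0,-2,0,-3,0],[0,0,0,-1,1,-4,0],[0,0,0,0,3,-4,0],[0,0,0,0,4,-3,0],[0,0,0,0,4,0,0],[0,0,0,0,3,0,0]]]';python3 - <<'E'
from h import *
snap('side','s37.png');snap('top','t37.png'); print(arm.get_obs()['tool_pos'],arm.get_obs()['ft_force'])
E
python3 crop.py s37.png 255 195 360 255 7 a.png; python3 crop.py t37.png 200 185 275 305 5 b.png
```

```text
t: 46.0
tool_pos: [0.5031, 0.0451, 0.2027]
tcp_rot: [-3.138, -0.011, -0.108]
ft_force: [0.6, -0.1, 0.0]
grip_width: 0.0005
[0.50332067 0.04184719 0.20271932] [ 0.53177899 -0.05682403 -0.83439364]
```

View pics/a.png

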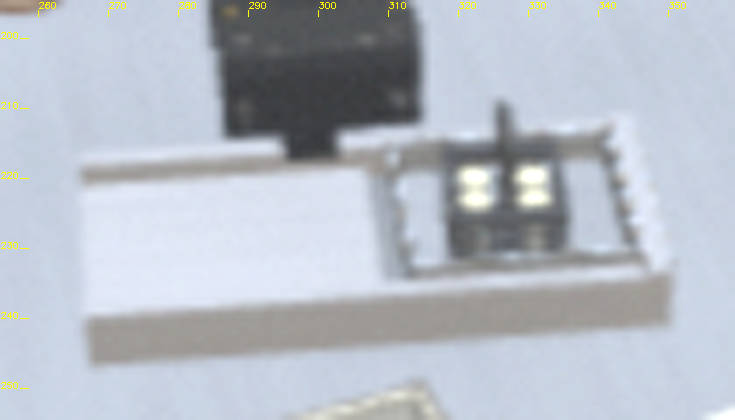

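View pics/b.png

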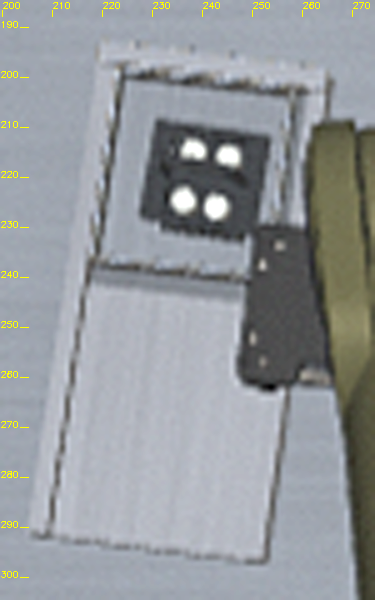

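```bash
python3 -m jog '[[[0,0,0,0,1,-3,0],[0,0,0,0,2,-4,0],[0,0,0,0,2,-2,0],[0,0,0,0,0,0,0]]]';python3 - <<'E'
from h import *
snap('side','s38.png');snap('top','t38.png'); print(arm.get_obs()['tool_pos'],arm.get_obs()['ft_force'],arm.get_obs()['t'])
E
```

```text
t: 46.5
tool_pos: [0.4993, -0.0101, 0.2967]
tcp_rot: [-3.136, -0.021, -0.118]
ft_force: [1.3, -0.9, 0.2]
grip_width: 0.0006
[ 0.49792326 -0.00680947  0.29386768] [-0.5408878   0.04563911  0.00783804] 46.6
```

View pics/s38.png

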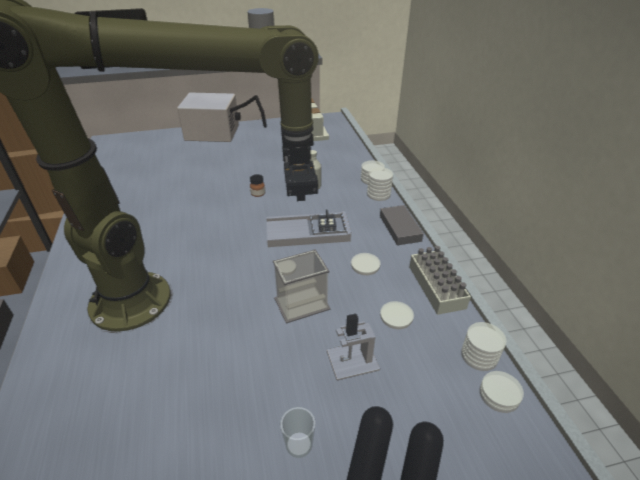

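View pics/t38.png

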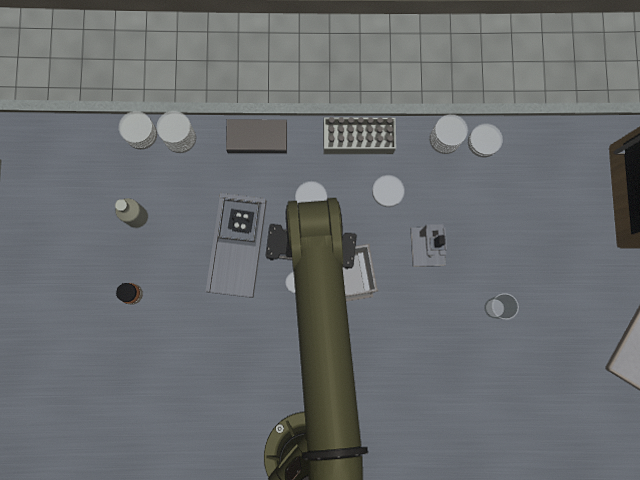

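The basket is upright in the tray against the end stop (240,220 in the top view). The rod hangs in its stand (352,325 in the side view), the bystanders are where they were, and the arm is clear.

```bash
python3 -c "
from station import arm
print(arm.hand_in())"
```

```text
the job is handed in; nothing more can be done
None
```

The job is done and handed in at about 46.6 s of the 72 s allowed. The hand-in gives no verdict, so what follows rests on my own checks.

**What I did:**
- I took the rod from the fork, hooked the basket by its bail, lifted it out of the tank and set it in the tray.
- The first placing looked about 8 mm off centre. I hung the rod back, then decided to correct it: I fetched the rod again, re-hooked the basket, shifted it and returned the rod to the fork.
- I then pushed the tray over the step with closed fingers until it met the end stop.

**What the last checks showed:**
- **Tray:** it sits hard against the end stop. The wrist force rose to about 15 N there and forward motion stopped, and about 12 mm of stage shows behind the tray. I inferred that it dropped fully from this position; I did not measure its height.
- **Basket:** it is upright. In the last top view it sat about 3–4 mm off the tray centre in y. Before the push the two cameras disagreed: the top view gave about 4–6 mm off per axis, and the side view's y value was unusable because the tray wall hid the basket's lower edge.
- **Rod:** it hangs in the fork as it did at the start.
- **Bystanders:** the bottle, jar, beaker and one large dish show in their original places. The arm partly hides the other two dishes in the last top view. The side view shows one of them in place and the other through the tank wall.

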